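Load the coupon holder for a soak test

ROBOT

A 6-joint arm with a two-finger parallel gripper is mounted at the origin on the work surface; the furniture and walls round the work are solid. World frame = base frame: x ahead of the robot, y to its left, z up, the work surface at z = 0. Lengths are in m, angles in rad, forces in N, time in s.
With the tool pointing down it reaches from about 0.3 to 0.775 m from the base axis. Payload 14.6 kg.
Tool frame: the origin (TCP) lies midway between the tips of the shut fingers; the grasp point (between the pads) lies 19 mm behind it (ctrl.grip_depth is the distance from the TCP to the grasp point, in m); z points along the fingers, x is the direction in which the jaws open and shut, and the axes are right-handed (so a half turn about z gives the same grasp; the last joint's range is limited). The gripper opens to 94 mm and grips with 3 to 60 N. Pads are 16 mm wide; open, the fingers measure 119 mm over their backs; the gripper's body (75 mm by 177 mm) begins 78 mm behind the grasp point.
Start: joints at [-1.175, 0.3, 1.521, -0, 1.321, -0.067], TCP at [0.246, -0.492, 0.205] pointing down, gripper open.
Joint ranges: [-3.03, 3.03], [-0.79, 2.21], [0.23, 2.52], [-1.04, 4.18], [0, 3.07], [-2.55, 2.55]. Speed limits (rad/s): [2.22, 2.22, 2.57, 3.14, 3.14, 3.14].

INTERFACE

Orientations are given as [roll, pitch, yaw] about the fixed x, y, z axes, in that order (R = Rz(yaw) Ry(pitch) Rx(roll)).
In Python, from station import ctrl gives the robot as it stands.
- The arm moves only by the tool play_rows, never from a script. Its argument "steps" is a list that holds one entry, the list of rows, each a list of 7 numbers: the shift along the tool's x, y, z in cm, then the turn, a rotation vector about the tool's x, y, z in rad, then the opening, from 0 (shut) to 1 (fully open). In form: [[[x, y, z, ax, ay, az, hand], ...]]. A call has 1 to 20 rows; each row is the pose to reach, as a shift and turn from the pose measured when the call began, along the tool's axes at that moment; what a row does not reach only later rows make up. A row lasts 1/12 s, in which the tool goes at most 41.7 mm and 7.16 degrees, less where a joint would pass 70% of its speed; a pose out of reach is approached as far as the arm can. A call with a gripper value outside its range is refused whole. The fingers move at their own pace and stop on an object; "force" is the grip in N (left out, the last holds). Time passes only in rows, so rows that repeat a pose let the fingers close. It gives the time, the measured TCP pose, the force and the opening at its end, in the units of the state.
- ctrl.get_obs(): the state, without advancing time (a new reading comes with each control period).
- ctrl.camera(name): name is "scene" or "top" or "wrist"; returns a dict with "frame" (400x640x3 uint8, blue, green, red), "fovy" (degrees; the focal length in pixels is half the picture's height over the tangent of half this angle, whatever the lens; pixels are square), "cx", "cy" (the principal point, pixels), "world_to_cam" (4x4, takes a point from world to camera coordinates). Camera axes: x right, y up, looking along -z (the intrinsics and any distortion apply to the point x, -y, -z); pixel columns grow to the right and rows downward; lengths in m; the calibration is good to about 2 mm. A picture is of the moment at which its call begins. There is no depth.
- ctrl.hand_in(): hands the job in, once; it reports no verdict.
The state is a dict: "time_s": time; "qpos": joint angles; "joint_vel": joint speeds; "tau": joint torques, N m; "ee_pos": TCP position; "eef_rot": TCP orientation; "force": force on the tool from outside, world axes, zero at the start; "moment": the same for the moment, N m; "grip_width": finger opening in m.
Only numpy, scipy, OpenCV 4.12 (cv2) and the standard library are available. Lean on these libraries where they do the work, as an engineer would, in place of code of your own. Each camera call takes 0.05 s, during which the arm holds its last target. There are 200 camera calls.

TASK

Load the rod of the coupon holder for a soak test: stack all the steel coupons on it in any order, the first straight on the seat and exactly one white spacer between each coupon and the next so that no two touch, then the broad white washer on the last coupon and the steel retaining collar down on the washer, everything lying flat. Put the spacers that are left over into the open drawer of the small parts box and push the drawer fully shut. Leave the timer and the pen where they are.

Things in the scene. Friction and masses are not known exactly. Their poses are not given: they have to be found in the camera images.
- coupon_0: steel test coupon: a flat round disc, 36 mm across, 5 mm thick, with a 12 mm hole through the middle, 35 g; the coupons are alike but for one, two or three dots punched near the rim. Two or three of them are present (an absent one reads None from the start). Origin at its middle; z is the disc's axis (either face may be up)
- coupon_1: steel test coupon: a flat round disc, 36 mm across, 5 mm thick, with a 12 mm hole through the middle, 35 g; the coupons are alike but for one, two or three dots punched near the rim. Two or three of them are present (an absent one reads None from the start). Origin at its middle; z is the disc's axis (either face may be up)
- coupon_2: steel test coupon: a flat round disc, 36 mm across, 5 mm thick, with a 12 mm hole through the middle, 35 g; the coupons are alike but for one, two or three dots punched near the rim. Two or three of them are present (an absent one reads None from the start). Origin at its middle; z is the disc's axis (either face may be up)
- spacer_0: white plastic spacer: a short thick ring, 22 mm across, 10 mm tall, with a 12 mm hole, 12 g; all three are alike and always present. Origin at its middle; z is the ring's axis
- spacer_1: white plastic spacer: a short thick ring, 22 mm across, 10 mm tall, with a 12 mm hole, 12 g; all three are alike and always present. Origin at its middle; z is the ring's axis
- spacer_2: white plastic spacer: a short thick ring, 22 mm across, 10 mm tall, with a 12 mm hole, 12 g; all three are alike and always present. Origin at its middle; z is the ring's axis
- washer: white plastic top washer: a flat ring broader and thinner than a spacer, 29 mm across, 5 mm thick, with a 12 mm hole, 12 g. Origin at its middle; z is its axis
- collar: steel retaining collar: a ribbed ring, the tallest part, 27 mm across, 14 mm tall, with a 12 mm hole, 45 g; slips freely over the rod. Origin at its middle; z is its axis
- holder_seat (a point): the holder's white seat, a 25 mm round boss at the foot of the rod: this point is on the rod's axis at the height of the seat's top, 16 mm above the worktop. z is up along the rod. The holder does not move: a round steel foot 84 mm across and 10 mm thick, the seat on it, and an upright white plastic-sleeved rod 9 mm thick that ends in a bullet nose
- rod_tip (a point): the top of the rod's nose, 58 mm above the seat and 74 mm above the worktop, on the rod's axis; the uppermost 6 mm taper from 9 mm to 3 mm
- drawer (a joint): how far the drawer stands open, in m: 0 fully shut, at most 0.095; slides stiffly (about 1 N) and stays where it is left
- drawer_floor (a point): middle of the drawer's inner floor, 8 mm above the worktop; slides with the drawer. x points from the drawer's front to its back (the way it shuts), y across it, z up. Inside, the drawer is 109 mm (x) by 120 mm (y); its walls rise 37 mm above this floor. Only its front part, as long as the drawer stands open less 5 mm, is clear of the box's roof and can be loaded from above
- parts_box: white sheet-steel box that holds the drawer, 140 mm wide (y), 124 mm deep (x) without the drawer's front plate, 58 mm high; it does not move. Origin in the middle under it; the drawer opens towards its -x
- drawer_front (a point): on the outer face of the drawer's front plate, half way across, 41 mm above the worktop, at the root of its pull, 63.5 mm in front of the middle of the drawer floor; axes as the floor's. The plate is 138 mm wide, from 4 to 52 mm above the worktop; the pull is a steel lip 44 mm wide, 4 mm thick, that stands out 12 mm from the plate here
- bench_timer: bystander, to be left alone: flat white bench timer with three keys, 58 x 66 mm and 18 mm high. Origin in the middle of its underside
- pen: bystander, to be left alone: blue ball pen, 145 mm long and 9 mm thick. Origin in the middle of its underside
- mat: thin grey plastic mat, 142 x 290 mm and 1.5 mm thick, fixed on the worktop, on which the coupons, spacers, washer and collar lie flat at the start. Origin in the middle of its underside
Things that resemble listed ones, but are neither listed nor needed, are in the scene too. There is more than one size of the parts_box; the job needs the larger.

How it is judged:
By the outcome, as a careful person would: the job done as asked, in the order asked, and still so for the second after the job is handed in, with the robot touching nothing.
Of coupon_0, coupon_1, coupon_2 only 2 to 3 are there at a start; the rules pass over those that are not, and their reading is None.
At some moment in a run one of coupon_0, coupon_1, coupon_2, spacer_0, spacer_1, spacer_2, washer, collar may be knocked a few centimetres aside while the robot is not near it.
Once in a run the grip may slacken for a moment while it holds something.
It also fails if it takes over 208 s, if anything falls off the work surface, if the arm or the gripper's body presses on something with over 40 N, if the wrist force passes 120 N, or if a joint passes its speed limit or range.

## Working session

There is one attempt and no reset: what is moved stays moved. The work goes in short steps, Python scripts to look and compute and a tool call to move; the robot and the scene stay as the last step left them, time stands still between calls to the robot, and variables do not carry over. Pictures are saved under pics/ and viewed, about 12 in all and at most 16, crops included, and the job is handed in when it is done.

Besides the shell and the picture viewer there is one more tool, called after "Emit:" as a command line: name --argument value ..., lists and objects as JSON in quotes. play_rows: Moves the arm, as the interface text tells. Its arguments: {"type":"object","properties":{"steps":{"type":"array"},"force":{"type":"number"}},"required":["steps"]}

```bash
mkdir -p pics; ls
python3 - <<'E'
from station import ctrl
import cv2
print(ctrl.get_obs())
for n in("scene","top","wrist"):
    c=ctrl.camera(n); cv2.imwrite(f"pics/a_{n}.png",c["frame"]); print(n,{k:v for k,v in c.items() if k!="frame"})
E
```

```text
pics
{'time_s': 0.0, 'qpos': array([-1.17461712e+00,  3.00478357e-01,  1.52159957e+00, -3.60806343e-05,
        1.32068942e+00, -6.66244231e-02]), 'joint_vel': array([ 0.0004059 ,  0.00026414,  0.0011119 , -0.00057182, -0.00027029,
        0.00045071]), 'tau': array([-3.64064363e-04, -5.31800365e+01, -3.52735627e+01,  7.07483548e-02,
        2.43735110e-02, -8.45801969e-05]), 'ee_pos': array([ 0.2454251 , -0.49190534,  0.20487453]), 'eef_rot': array([-3.14154932e+00,  1.17441465e-03, -1.10798372e+00]), 'force': array([ 1.44020127,  0.3912968 , -0.37834435]), 'moment': array([-0.03091407,  0.02118433, -0.00728509]), 'grip_width': 0.0939565098696194}
scene {'fovy': 47.23809648227308, 'cx': 323.5134237435992, 'cy': 198.40182783772536, 'world_to_cam': array([[-0.83707102, -0.54685664, -0.01612196,  0.32301296],
       [ 0.32794388, -0.52513362,  0.78529453, -0.19454489],
       [-0.43790971,  0.6520602 ,  0.61891242, -1.08189697],
       [ 0.        ,  0.        ,  0.        ,  1.        ]])}
top {'fovy': 44.181132025090285, 'cx': 317.70882636585037, 'cy': 197.40476374326752, 'world_to_cam': array([[ 0.04626071, -0.99891864, -0.00463699, -0.0114898 ],
       [ 0.97102595,  0.04387852,  0.23491121, -0.41703982],
       [-0.23445372, -0.01536979,  0.97200577, -1.49761867],
       [ 0.        ,  0.        ,  0.        ,  1.        ]])}
wrist {'fovy': 71.34110527567401, 'cx': 318.1267965558562, 'cy': 197.73004086830815, 'world_to_cam': array([[ 0.4464594 , -0.89480279, -0.00140563, -0.54936508],
       [ 0.86868253,  0.43380249, -0.23917788,  0.02596681],
       [ 0.2146268 ,  0.10556216,  0.97097475, -0.38959804],
       [ 0.        ,  0.        ,  0.        ,  1.        ]])}
```

View pics/a_top.png

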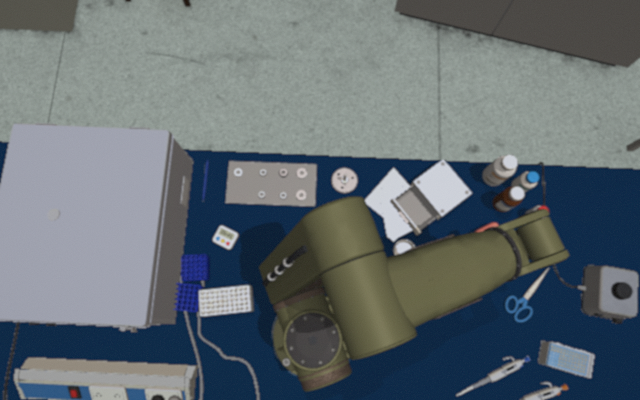

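View pics/a_scene.png

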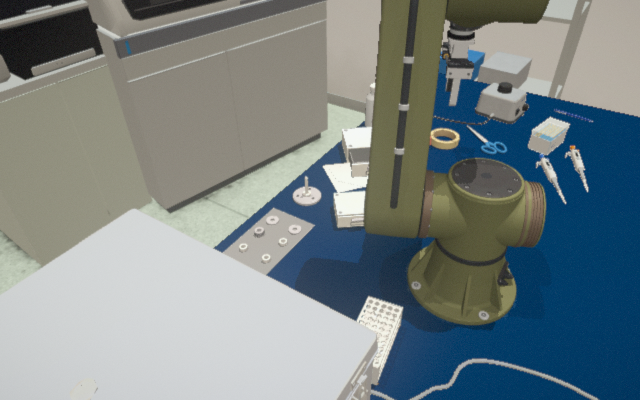

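The top view shows the mat at px (228–317, 162–205) with 4+3 or so rings, the holder at (344,180), an open drawer box around (430,195), the pen at (205,180) and the timer at (225,237). The arm hides part of the scene, so next I'll measure roughly and move the wrist camera over it.

```bash
cat > h.py <<'E'
from station import ctrl
import cv2, numpy as np
from scipy.spatial.transform import Rotation as R
def K(c):
    f=200/np.tan(np.radians(c["fovy"]/2)); return f
def ray(c,u,v):
    f=K(c); d=np.array([(u-c["cx"])/f,-(v-c["cy"])/f,-1.]); W=c["world_to_cam"]
    return -W[:3,:3].T@W[:3,3], W[:3,:3].T@d
def plane(c,u,v,z):
    o,d=ray(c,u,v); return o+d*(z-o[2])/d[2]
def proj(c,p):
    W=c["world_to_cam"]; q=W[:3,:3]@np.asarray(p,float)+W[:3,3]; f=K(c)
    return c["cx"]-f*q[0]/q[2], c["cy"]+f*q[1]/q[2]
def tri(obs):  # list of (c,u,v)
    A=np.zeros((3,3));b=np.zeros(3)
    for c,u,v in obs:
        o,d=ray(c,u,v); d/=np.linalg.norm(d); M=np.eye(3)-np.outer(d,d); A+=M;b+=M@o
    return np.linalg.solve(A,b)
def tool():
    o=ctrl.get_obs(); return o["ee_pos"],R.from_euler("xyz",o["eef_rot"]),o
def go(p,yaw=None,rpy=None):
    """row values (cm, rotvec) from the present pose to TCP p, pointing down with yaw"""
    e,r,o=tool()
    t=r if yaw is None and rpy is None else R.from_euler("xyz",rpy if rpy is not None else [np.pi,0,yaw])
    s=r.inv().apply(np.asarray(p)-e)*100; w=(r.inv()*t).as_rotvec()
    return np.round(np.r_[s,w],3).tolist(), int(np.ceil(max(np.linalg.norm(s)/4.17,np.linalg.norm(w)/.125)))
E
python3 - <<'E'
from h import *
c=ctrl.camera("top")
for n,u,v in [("mat a",228,163),("mat b",317,163),("mat c",227,203),("hold",344,180),("box",442,188),("drawer",414,209),("white",404,247),("pen",205,180)]:
    print(n,plane(c,u,v,0.0).round(3))
w=ctrl.camera("wrist");e,r,o=tool();W=w["world_to_cam"]
print("cam in tool",r.inv().apply(-W[:3,:3].T@W[:3,3]-e),r.inv().apply(W[:3,:3].T@[0,0,-1.]))
print(go([.42,.1,.35],0), go([.42,.1,.35],-1.5708),go([.42,.1,.35],1.5708))
E
```

```text
mat a [0.532 0.31  0.   ]
mat b [0.546 0.016 0.   ]
mat c [0.397 0.301 0.   ]
hold [ 0.491 -0.075  0.   ]
box [ 0.479 -0.394  0.   ]
drawer [ 0.405 -0.303  0.   ]
white [ 0.28  -0.272  0.   ]
pen [0.471 0.38  0.   ]
cam in tool [-4.23132191e-05 -6.79689314e-02 -1.78675988e-01] [-5.47104436e-04  2.39210011e-01  9.70967698e-01]
([-45.192, -42.046, -14.455, -0.0, 0.0, -1.108], 16) ([-45.192, -42.046, -14.455, 0.0, 0.0, 0.463], 16) ([-45.192, -42.046, -14.455, -0.001, 0.0, -2.679], 22)
```

View pics/a_wrist.png

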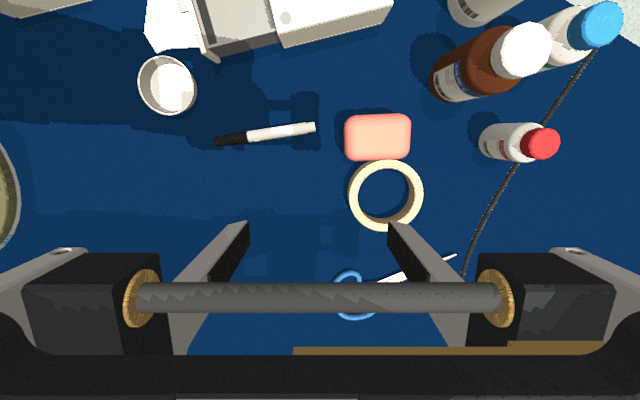

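The wrist view at the start is over irrelevant clutter (tape roll, bottles). I'll move over the work area.

```bash
python3 -c "
from h import *
print(go([.42,0,.30],0))"
```

```text
([-36.241, -37.582, -9.46, -0.0, 0.0, -1.108], 13)
```

Emit:
play_rows --steps '[[[-36.2, -37.6, -9.5, 0, 0, -1.108, 1], [-36.2, -37.6, -9.5, 0, 0, -1.108, 1], [-36.2, -37.6, -9.5, 0, 0, -1.108, 1], [-36.2, -37.6, -9.5, 0, 0, -1.108, 1], [-36.2, -37.6, -9.5, 0, 0, -1.108, 1], [-36.2, -37.6, -9.5, 0, 0, -1.108, 1], [-36.2, -37.6, -9.5, 0, 0, -1.108, 1], [-36.2, -37.6, -9.5, 0, 0, -1.108, 1], [-36.2, -37.6, -9.5, 0, 0, -1.108, 1], [-36.2, -37.6, -9.5, 0, 0, -1.108, 1], [-36.2, -37.6, -9.5, 0, 0, -1.108, 1], [-36.2, -37.6, -9.5, 0, 0, -1.108, 1], [-36.2, -37.6, -9.5, 0, 0, -1.108, 1], [-36.2, -37.6, -9.5, 0, 0, -1.108, 1], [-36.2, -37.6, -9.5, 0, 0, -1.108, 1], [-36.2, -37.6, -9.5, 0, 0, -1.108, 1], [-36.2, -37.6, -9.5, 0, 0, -1.108, 1], [-36.2, -37.6, -9.5, 0, 0, -1.108, 1]]]'

```text
time_s: 1.75
ee_pos: [0.4201, -0.0013, 0.3003]
eef_rot: [-3.141, 0.0, -0.002]
force: [0.6, 0.1, 0.5]
grip_width: 0.0937
```

Run:
```python
from h import *
for n in("top","wrist"):
    c=ctrl.camera(n); cv2.imwrite(f"pics/b_{n}.png",c["frame"]); np.save(f"b_{n}.npy",c,allow_pickle=True)
cv2.imwrite("pics/b_w.png",cv2.resize(c["frame"],(800,500)))
e,r,o=tool(); print(e,o["eef_rot"],o["time_s"])
```

```text
[ 0.42019731 -0.00110379  0.30032697] [-3.14117601e+00  2.88097347e-04 -1.53892509e-03] 1.85
```

View pics/b_w.png

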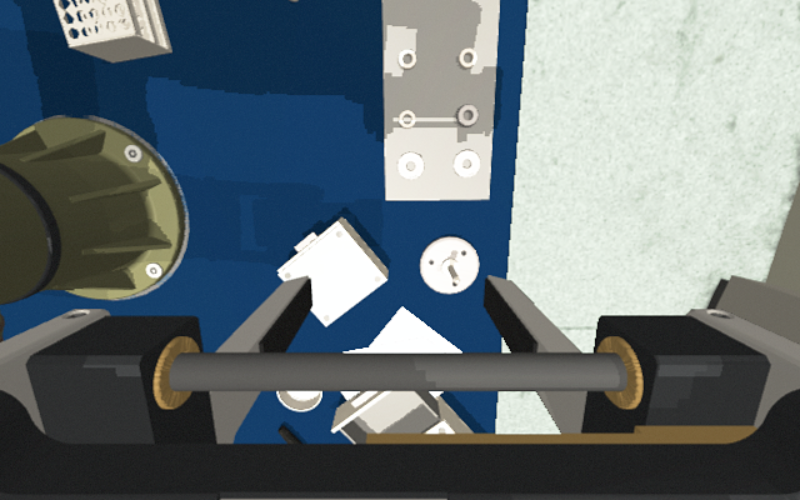

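The wrist view at yaw 0 (image up = +y) shows the mat with rings at about (407,59), (468,58), (407,119), (467,115), (410,165) and (467,163), the holder at (450,265), a small closed box at (333,270) and the open drawer partly hidden at (400,410). I'll move to see the whole mat, then the drawer.

Emit:
play_rows --steps '[[[4, -8, 0, 0, 0, 0, 1], [4, -8, 0, 0, 0, 0, 1], [4, -8, 0, 0, 0, 0, 1], [4, -8, 0, 0, 0, 0, 1], [4, -8, 0, 0, 0, 0, 1], [4, -8, 0, 0, 0, 0, 1]]]'

```text
time_s: 2.35
ee_pos: [0.46, 0.0778, 0.3004]
eef_rot: [-3.141, 0.0, -0.003]
force: [-0.1, -0.6, 0.4]
grip_width: 0.0938
```

Run:
```python
from h import *
c=ctrl.camera("wrist"); np.save("c_w.npy",c,allow_pickle=True)
cv2.imwrite("pics/c_w.png",cv2.resize(c["frame"],(800,500),interpolation=cv2.INTER_CUBIC))
print(tool()[0],tool()[2]["time_s"])
```

```text
[0.46002226 0.07771486 0.30054085] 2.4
```

Emit:
play_rows --steps '[[[0, 46, 5, 0, 0, 0, 1], [0, 46, 5, 0, 0, 0, 1], [0, 46, 5, 0, 0, 0, 1], [0, 46, 5, 0, 0, 0, 1], [0, 46, 5, 0, 0, 0, 1], [0, 46, 5, 0, 0, 0, 1], [0, 46, 5, 0, 0, 0, 1], [0, 46, 5, 0, 0, 0, 1], [0, 46, 5, 0, 0, 0, 1], [0, 46, 5, 0, 0, 0, 1], [0, 46, 5, 0, 0, 0, 1], [0, 46, 5, 0, 0, 0, 1], [0, 46, 5, 0, 0, 0, 1], [0, 46, 5, 0, 0, 0, 1], [0, 46, 5, 0, 0, 0, 1], [0, 46, 5, 0, 0, 0, 1], [0, 46, 5, 0, 0, 0, 1], [0, 46, 5, 0, 0, 0, 1]]]'

```text
time_s: 3.9
ee_pos: [0.4589, -0.3816, 0.2509]
eef_rot: [3.141, -0.001, -0.002]
force: [-0.0, 0.5, -0.4]
grip_width: 0.0938
```

Run:
```python
from h import *
c=ctrl.camera("wrist"); np.save("d_w.npy",c,allow_pickle=True)
cv2.imwrite("pics/d_w.png",cv2.resize(c["frame"],(800,500),interpolation=cv2.INTER_CUBIC))
print(tool()[0],tool()[2]["time_s"])
```

```text
[ 0.45890981 -0.38171478  0.2508204 ] 3.95
```

View pics/c_w.png

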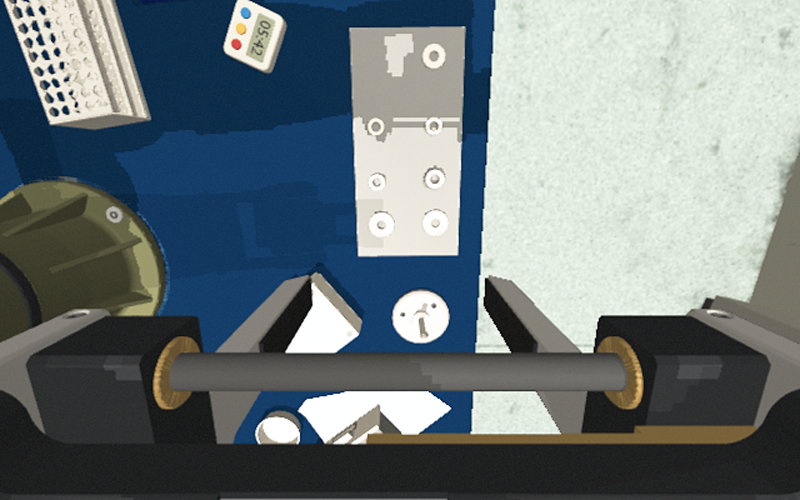

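View pics/d_w.png

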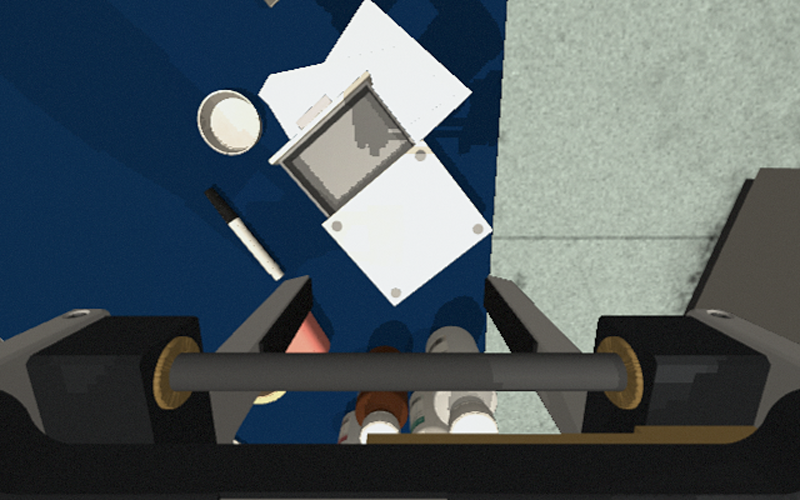

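The mat view shows seven parts: large rings at (382,223), (435,222) and (433,56), small ones at (376,127), (434,126) and (377,182), and a ribbed collar at (434,178). The drawer view shows the large box roof (320–490,145–305) with the open drawer up-left, front plate corners at (272,162) and (367,75).

Run:
```python
from h import *
c=np.load("c_w.npy",allow_pickle=True).item(); d=np.load("d_w.npy",allow_pickle=True).item()
im=c["frame"]; cv2.imwrite("pics/c_crop.png",cv2.resize(im[10:275,270:385],None,fx=4.6,fy=2.26*1,interpolation=cv2.INTER_CUBIC) if 0 else np.hstack([cv2.resize(im[10:115,270:390],None,fx=3.3,fy=3.3,interpolation=cv2.INTER_CUBIC),cv2.resize(im[110:215,270:390],None,fx=3.3,fy=3.3,interpolation=cv2.INTER_CUBIC)]))
for n,u,v in [("big",382,223),("big",435,222),("big",433,56),("sp",376,127),("sp",434,126),("sp",377,182),("col",434,178)]:
    print(n,plane(c,u*.8,v*.8,.006).round(4))
print("rod foot",plane(c,420*.8,317*.8,.010), proj(c,[.49,-.075,.074]))
print("roof"); 
for u,v in [(492,231),(395,305),(322,219),(422,143)]: print(plane(d,u*.8,v*.8,.058).round(4))
print("front top edge outer")
for u,v in [(268,162),(367,73)]: print(plane(d,u*.8,v*.8,.052).round(4))
```

```text
big [0.4372 0.0643 0.006 ]
big [0.5101 0.0656 0.006 ]
big [0.5029 0.2726 0.006 ]
sp [0.4312 0.1897 0.006 ]
sp [0.5059 0.1908 0.006 ]
sp [0.4313 0.1199 0.006 ]
col [0.5074 0.125  0.006 ]
rod foot [ 0.49103532 -0.07397384  0.01      ] (np.float64(337.81835444816176), np.float64(271.50806949337596))
roof
[ 0.5605 -0.3865  0.058 ]
[ 0.4547 -0.4726  0.058 ]
[ 0.3765 -0.373   0.058 ]
[ 0.483  -0.2946  0.058 ]
front top edge outer
[ 0.3215 -0.3132  0.052 ]
[ 0.4278 -0.2275  0.052 ]
```

View pics/c_crop.png

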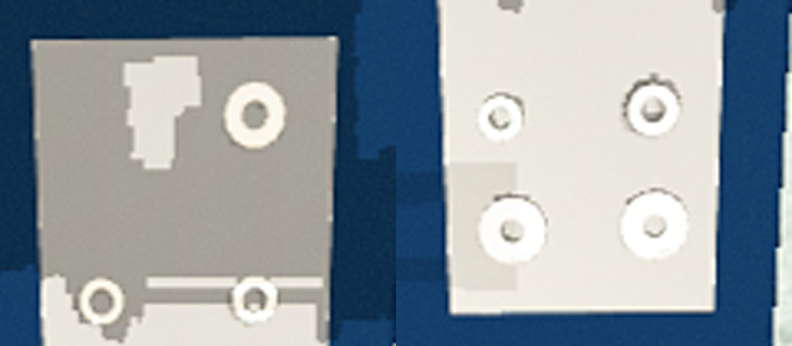

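Identified: coupons near (0.437,0.064) and (0.510,0.066), washer (0.503,0.273), spacers (0.431,0.190), (0.506,0.191) and (0.431,0.120), collar (0.507,0.125). There are only two coupons, so two spacers are left over. I'll refine with two opposed wrist yaws (±π/2), which cancels the constant camera bias.

Emit:
play_rows --steps '[[[0, -43, 1, 0, 0, 1.571, 1], [0, -43, 1, 0, 0, 1.571, 1], [0, -43, 1, 0, 0, 1.571, 1], [0, -43, 1, 0, 0, 1.571, 1], [0, -43, 1, 0, 0, 1.571, 1], [0, -43, 1, 0, 0, 1.571, 1], [0, -43, 1, 0, 0, 1.571, 1], [0, -43, 1, 0, 0, 1.571, 1], [0, -43, 1, 0, 0, 1.571, 1], [0, -43, 1, 0, 0, 1.571, 1], [0, -43, 1, 0, 0, 1.571, 1], [0, -43, 1, 0, 0, 1.571, 1], [0, -43, 1, 0, 0, 1.571, 1], [0, -43, 1, 0, 0, 1.571, 1], [0, -43, 1, 0, 0, 1.571, 1], [0, -43, 1, 0, 0, 1.571, 1], [0, -43, 1, 0, 0, 1.571, 1]]]'

```text
time_s: 5.37
ee_pos: [0.4597, 0.0482, 0.2409]
eef_rot: [-3.141, -0.0, -1.571]
force: [-1.0, 0.4, -0.0]
grip_width: 0.094
```

Run:
```python
from h import *
c=ctrl.camera("wrist"); np.save("e1.npy",c,allow_pickle=True); cv2.imwrite("pics/e1.png",c["frame"])
e,r,o=tool();print(e,o["eef_rot"],o["time_s"]); print(go([.46,.05,.24],1.5708))
```

```text
[0.45975864 0.04815172 0.24082157] [-3.14104089e+00 -3.56061786e-05 -1.57125686e+00] 5.4167
([-0.185, -0.024, 0.082, -0.0, 0.001, 3.141], 26)
```

Emit:
play_rows --steps '[[[0, 0, 0, 0, 0, -1.571, 1], [0, 0, 0, 0, 0, -1.571, 1], [0, 0, 0, 0, 0, -1.571, 1], [0, 0, 0, 0, 0, -1.571, 1], [0, 0, 0, 0, 0, -1.571, 1], [0, 0, 0, 0, 0, -1.571, 1], [0, 0, 0, 0, 0, -1.571, 1], [0, 0, 0, 0, 0, -1.571, 1], [0, 0, 0, 0, 0, -1.571, 1], [0, 0, 0, 0, 0, -1.571, 1], [0, 0, 0, 0, 0, -1.571, 1], [0, 0, 0, 0, 0, -1.571, 1], [0, 0, 0, 0, 0, -1.571, 1]]]'

```text
time_s: 6.5
ee_pos: [0.4598, 0.048, 0.2409]
eef_rot: [3.142, -0.001, 0.008]
force: [0.4, -0.8, 0.1]
grip_width: 0.0938
```

Emit:
play_rows --steps '[[[0, 0, 0, 0, 0, -1.571, 1], [0, 0, 0, 0, 0, -1.571, 1], [0, 0, 0, 0, 0, -1.571, 1], [0, 0, 0, 0, 0, -1.571, 1], [0, 0, 0, 0, 0, -1.571, 1], [0, 0, 0, 0, 0, -1.571, 1], [0, 0, 0, 0, 0, -1.571, 1], [0, 0, 0, 0, 0, -1.571, 1], [0, 0, 0, 0, 0, -1.571, 1], [0, 0, 0, 0, 0, -1.571, 1], [0, 0, 0, 0, 0, -1.571, 1], [0, 0, 0, 0, 0, -1.571, 1], [0, 0, 0, 0, 0, -1.571, 1], [0, 0, 0, 0, 0, -1.571, 1], [0, 0, 0, 0, 0, -1.571, 1]]]'

```text
time_s: 7.75
ee_pos: [0.4598, 0.0478, 0.2409]
eef_rot: [3.141, 0.0, 1.577]
force: [-0.0, -0.1, -0.3]
grip_width: 0.0943
```

Run:
```python
from h import *
c2=ctrl.camera("wrist"); np.save("e2.npy",c2,allow_pickle=True); cv2.imwrite("pics/e2.png",c2["frame"])
c1=np.load("e1.npy",allow_pickle=True).item()
e,r,o=tool();print(e,o["eef_rot"],o["time_s"])
cv2.imwrite("pics/e.png",np.vstack([c1["frame"][:290],c2["frame"][:290]]))
```

```text
[0.45977622 0.04788798 0.24087097] [3.14094885e+00 2.91907642e-05 1.57632090e+00] 7.8
```

View pics/e.png

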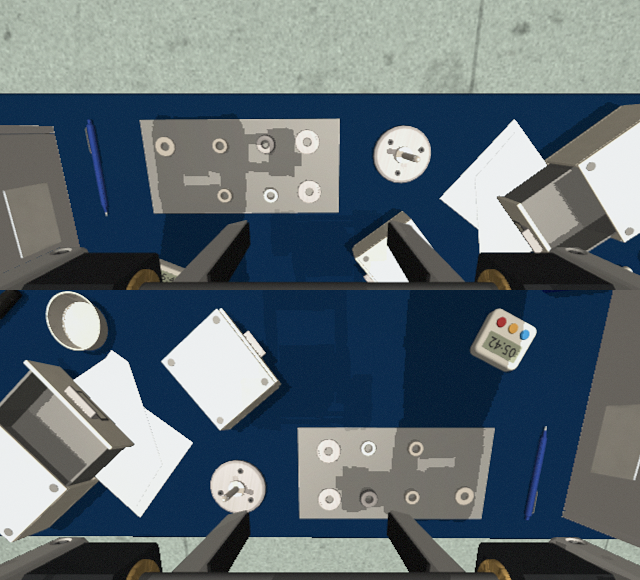

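Both views are clear: the parts are on the mat, with the holder foot at (402,154) in the first and (238,197+290) in the second. Now I'll refine centres automatically.

```bash
cat > meas.py <<'E'
from h import *
def blob(c,p,rad_m,th="bright"):
    u,v=proj(c,p); dist=np.linalg.norm(ray(c,0,0)[0]-p); s=K(c)/dist; k=int(rad_m*s*1.35)+2
    u0,v0=int(round(u)),int(round(v)); im=c["frame"][v0-k:v0+k+1,u0-k:u0+k+1]
    big=cv2.resize(im,None,fx=8,fy=8,interpolation=cv2.INTER_CUBIC)
    if th=="blue": m=((big[...,2].astype(int)-big[...,0])>-15).astype(np.uint8)*255
    else: _,m=cv2.threshold(cv2.cvtColor(big,cv2.COLOR_BGR2GRAY),0,255,cv2.THRESH_OTSU)
    cs,_=cv2.findContours(m,cv2.RETR_EXTERNAL,cv2.CHAIN_APPROX_NONE)
    q=max(cs,key=cv2.contourArea); (x,y),(a,b),_=cv2.fitEllipse(cv2.convexHull(q))
    return u0-k+(x+.5)/8-.5, v0-k+(y+.5)/8-.5, a/8/s*1000, b/8/s*1000
E
python3 - <<'E'
from meas import *
C=[np.load(f,allow_pickle=True).item() for f in("e1.npy","e2.npy")]
P=dict(couA=(.437,.064,.0065,.018),couB=(.510,.066,.0065,.018),wash=(.503,.273,.0065,.0145),spA=(.431,.190,.0115,.011),spB=(.506,.191,.0115,.011),spC=(.431,.120,.0115,.011),col=(.507,.125,.0155,.0135),foot=(.491,-.074,.010,.042))
for n,(x,y,z,r) in P.items():
    out=[]
    for c in C:
        u,v,a,b=blob(c,np.array([x,y,z]),r,"blue" if n=="foot" else "b"); q=plane(c,u,v,z); out.append(q[:2]); print(n,q[:2].round(4),round(a,1),round(b,1),end=" | ")
    print("mean",np.mean(out,0).round(4))
E
```

```text
couA [0.4361 0.0617] 33.3 34.3 | couA [0.4353 0.062 ] 34.2 34.6 | mean [0.4357 0.0618]
couB [0.52   0.0624] 56.9 96.8 | couB [0.5096 0.0645] 33.3 34.4 | mean [0.5148 0.0635]
wash [0.5038 0.2725] 30.7 34.5 | wash [0.503  0.2725] 29.3 33.0 | mean [0.5034 0.2725]
spA [0.4312 0.1897] 21.1 22.8 | spA [0.4304 0.1898] 21.8 23.3 | mean [0.4308 0.1898]
spB [0.505  0.1907] 22.0 23.7 | spB [0.5043 0.1907] 21.2 22.8 | mean [0.5047 0.1907]
spC [0.4308 0.1202] 20.6 21.6 | spC [0.4305 0.1201] 20.9 22.2 | mean [0.4307 0.1201]
col [0.4998 0.1305] 34.3 43.8 | col [0.5301 0.126 ] 41.8 68.4 | mean [0.515  0.1283]
foot [ 0.4931 -0.0738] 86.3 92.0 | foot [ 0.5011 -0.0776] 92.0 110.6 | mean [ 0.4971 -0.0757]
```

Run:
```python
from meas import *
C=[np.load(f,allow_pickle=True).item() for f in("e1.npy","e2.npy")]
ims=[]
for c,(u,v) in zip(C,[(402,154),(238,197)]):
    ims.append(cv2.resize(c["frame"][v-33:v+33,u-33:u+33],None,fx=6,fy=6,interpolation=cv2.INTER_CUBIC))
cs=[]
for c,(u,v) in zip(C,[(266,143),(368,207)]):
    cs.append(cv2.resize(c["frame"][v-16:v+17,u-33:u+33],None,fx=6,fy=6,interpolation=cv2.INTER_CUBIC))
cv2.imwrite("pics/f.png",np.vstack([np.hstack(ims),np.hstack(cs)]))
```

```text
(no output)
```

View pics/f.png

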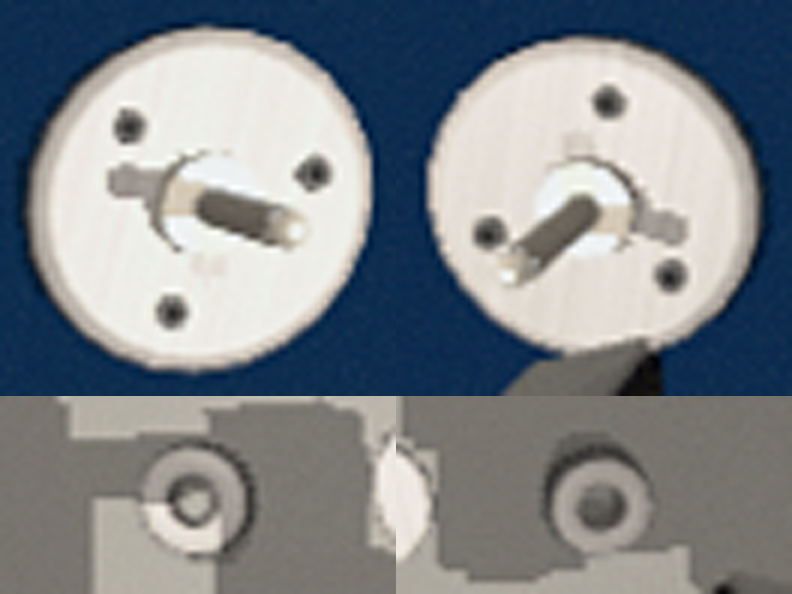

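Run:
```python
from meas import *
C=[np.load(f,allow_pickle=True).item() for f in("e1.npy","e2.npy")]
def px(i,x,y):
    o=[(369,121),(205,164)][i]; return o[0]+(x-396*i)/6-.42,o[1]+y/6-.42
t=[(295,231),(511,275)]; b=[(206,206),(584,208)]
print("tip tri",tri([(C[i],*px(i,*t[i])) for i in(0,1)]).round(4))
for i in(0,1): print("tip z.073",plane(C[i],*px(i,*t[i]),.073).round(4),"base",plane(C[i],*px(i,*b[i]),.018).round(4))
for i,z in((0,.0155),(1,.0155)):
    x,y=[(265.4-.42,143.6-.42),(368.6-.42,209.1-.42)][i]; print("collar",plane(C[i],x,y,z).round(4))
e,r,o=tool(); print(o["time_s"],go([.4357,.0618,.06],0)[0],go([.51,.0644,.06],0)[0])
D=C[1]
print("decoy roof");[print(plane(D,u,v-290,.05).round(3)) for u,v in[(221,308),(280,380),(224,429),(162,360)]]
```

```text
tip tri [ 0.4917 -0.0753  0.0721]
tip z.073 [ 0.4918 -0.0755  0.073 ] base [ 0.492  -0.0734  0.018 ]
tip z.073 [ 0.4914 -0.0745  0.073 ] base [ 0.4902 -0.0744  0.018 ]
collar [0.5084 0.1237 0.0155]
collar [0.5059 0.1233 0.0155]
7.8 [1.405, -2.412, 18.086, 0.001, -0.0, 1.576] [1.624, 5.02, 18.09, 0.001, -0.0, 1.576]
decoy roof
[ 0.263 -0.068  0.05 ]
[ 0.343 -0.001  0.05 ]
[ 0.403 -0.075  0.05 ]
[ 0.32  -0.145  0.05 ]
```

Emit:
play_rows --steps '[[[1.4, -2.4, 10, 0, 0, 1.576, 0.55], [1.4, -2.4, 10, 0, 0, 1.576, 0.55], [1.4, -2.4, 10, 0, 0, 1.576, 0.55], [1.4, -2.4, 10, 0, 0, 1.576, 0.55], [1.4, -2.4, 10, 0, 0, 1.576, 0.55], [1.4, -2.4, 10, 0, 0, 1.576, 0.55], [1.4, -2.4, 15, 0, 0, 1.576, 0.55], [1.4, -2.4, 15, 0, 0, 1.576, 0.55], [1.4, -2.4, 18, 0, 0, 1.576, 0.55], [1.4, -2.4, 18, 0, 0, 1.576, 0.55], [1.4, -2.4, 18, 0, 0, 1.576, 0.55], [1.4, -2.4, 18, 0, 0, 1.576, 0.55], [1.4, -2.4, 18, 0, 0, 1.576, 0.55], [1.4, -2.4, 18, 0, 0, 1.576, 0.55], [1.4, -2.4, 18, 0, 0, 1.576, 0.55], [1.4, -2.4, 18, 0, 0, 1.576, 0.55], [1.4, -2.4, 18, 0, 0, 1.576, 0.55], [1.4, -2.4, 18, 0, 0, 1.576, 0.55]]]'

```text
time_s: 9.3
ee_pos: [0.4358, 0.0618, 0.0609]
eef_rot: [3.142, -0.001, 0.001]
force: [0.6, -0.4, 0.3]
grip_width: 0.0516
```

Run:
```python
from meas import *
c=ctrl.camera("wrist"); cv2.imwrite("pics/g.png",c["frame"])
e,r,o=tool(); print(e,o["eef_rot"],o["time_s"],go([.4357,.0618,.0035],0)[0])
```

```text
[0.43584382 0.06174922 0.06088869] [-3.14158601e+00 -7.49752619e-04  1.10689270e-03] 9.35 [-0.019, -0.005, 5.739, -0.0, -0.001, 0.001]
```

Emit:
play_rows --steps '[[[0, 0, 3, 0, 0, 0, 0.55], [0, 0, 5, 0, 0, 0, 0.55], [0, 0, 5.7, 0, 0, 0, 0.55], [0, 0, 5.7, 0, 0, 0, 0.55], [0, 0, 5.7, 0, 0, 0, 0], [0, 0, 5.7, 0, 0, 0, 0], [0, 0, 5.7, 0, 0, 0, 0], [0, 0, 5.7, 0, 0, 0, 0], [0, 0, 5.7, 0, 0, 0, 0], [0, 0, 5.7, 0, 0, 0, 0], [0, 0, 4, 0, 0, 0, 0], [0, 0, 0, 0, 0, 0, 0], [0, 0, -4, 0, 0, 0, 0], [0, 0, -6, 0, 0, 0, 0], [0, 0, -6, 0, 0, 0, 0]]]' --force 20

```text
time_s: 10.6
ee_pos: [0.4377, 0.0619, 0.1252]
eef_rot: [-3.141, -0.008, 0.001]
force: [0.4, -0.2, 0.6]
grip_width: 0.0336
```

Run:
```python
from meas import *
c=ctrl.camera("wrist"); cv2.imwrite("pics/h.png",c["frame"]); np.save("h.npy",c,allow_pickle=True)
e,r,o=tool(); print(e,o["eef_rot"],o["time_s"],o["force"],o["grip_width"],go([.4915,-.0748,.12],0))
```

```text
[0.43669561 0.06182224 0.12269368] [-3.14135769e+00 -4.82409935e-03  1.16824143e-03] 10.65 [ 0.15274761 -0.28192372 -0.30466134] 0.03361084583317424 ([5.463, 13.669, 0.293, -0.0, -0.005, 0.001], 4)
```

View pics/h.png

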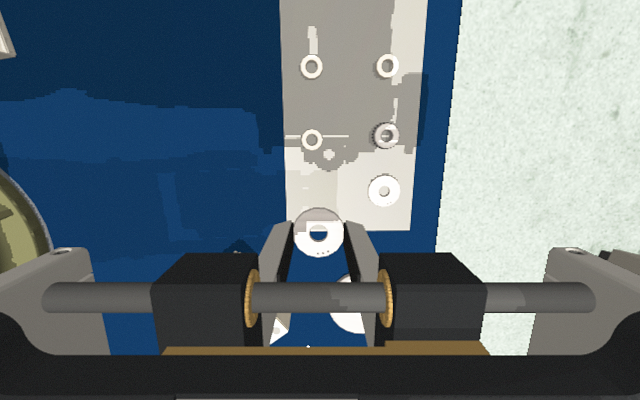

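The picture shows the disc held between the fingertips, centred at about (318,232), dots facing up. I'll check its position relative to the TCP.

Run:
```python
from meas import *
c=np.load("h.npy",allow_pickle=True).item(); e=tool()[0]
# tilt-free estimate: pose at picture time ~ (0.4367,0.0618,0.1227)
p0=np.array([.4367,.0618,.1227]); 
for z in(.1227+.003,):
    q=plane(c,318.2,232,z); print("disc centre rel TCP mm",(q-p0)*1000)
    l=plane(c,293,232,z);rr=plane(c,343.5,232,z);print("width",np.linalg.norm(l-rr)*1000)
    t=plane(c,318,207.5,z);b=plane(c,318,257.5,z);print("h",np.linalg.norm(t-b)*1000,(t+b)[1]/2*1000-61.8)
print("tcp pix",proj(c,p0))
print({k:np.round(v,4) for k,v in ctrl.get_obs().items()})
```

```text
disc centre rel TCP mm [-0.02614892  0.898173    3.        ]
width 34.309055749173616
h 36.11790802426884 0.1270929279654638
tcp pix (np.float64(318.20170037044875), np.float64(231.66998107566832))
{'time_s': np.float64(10.65), 'qpos': array([ 0.0576,  0.1492,  1.9134, -0.    ,  1.0742,  0.0564]), 'joint_vel': array([ 0.001 ,  0.0531,  0.0479, -0.0009, -0.0333, -0.    ]), 'tau': array([ 5.44000e-02, -4.37785e+01, -3.39278e+01,  7.34000e-02,
        6.44000e-01,  9.00000e-04]), 'ee_pos': array([0.4367, 0.0618, 0.1227]), 'eef_rot': array([-3.1414e+00, -4.8000e-03,  1.2000e-03]), 'force': array([ 0.1527, -0.2819, -0.3047]), 'moment': array([-0.0049, -0.1273,  0.0123]), 'grip_width': np.float64(0.0336)}
```

Emit:
play_rows --steps '[[[5.46, 13.67, 0.3, 0, -0.005, 0, 0], [5.46, 13.67, 0.3, 0, -0.005, 0, 0], [5.46, 13.67, 0.3, 0, -0.005, 0, 0], [5.46, 13.67, 0.3, 0, -0.005, 0, 0], [5.46, 13.67, 0.3, 0, -0.005, 0, 0], [5.46, 13.67, 0.3, 0, -0.005, 0, 0], [5.46, 13.67, 0.3, 0, -0.005, 0, 0], [5.46, 13.67, 0.3, 0, -0.005, 0, 0]]]'

```text
time_s: 11.32
ee_pos: [0.4909, -0.0739, 0.1193]
eef_rot: [-3.141, 0.001, 0.002]
force: [0.5, -0.5, -0.5]
grip_width: 0.0337
```

Run:
```python
from meas import *
c=ctrl.camera("wrist"); np.save("i.npy",c,allow_pickle=True)
cv2.imwrite("pics/i.png",cv2.resize(c["frame"][190:310,220:420],None,fx=3,fy=3,interpolation=cv2.INTER_CUBIC))
e,r,o=tool(); print(e,o["eef_rot"],o["time_s"],go([.4915,-.0748,.0195],0)[0], proj(c,[.4915,-.0748,.074]))
```

```text
[ 0.491094   -0.07387015  0.11960985] [-3.14118412e+00  7.73476628e-04  2.37399819e-03] 11.3667 [0.048, 0.097, 10.011, -0.0, 0.001, 0.002] (np.float64(320.14382023264506), np.float64(214.44104354212317))
```

View pics/i.png

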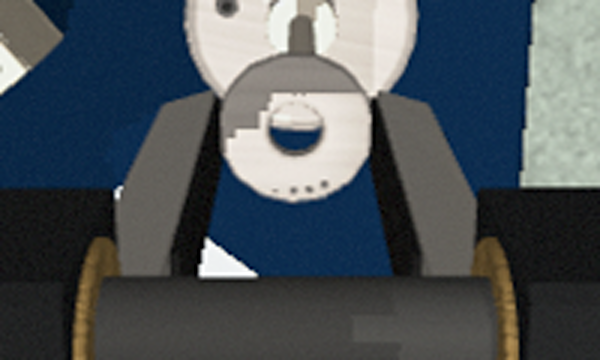

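The rod shows at crop x≈302 (px 320.3), which matches the predicted 320.1, so the alignment is good. Now I lower the coupon.

Emit:
play_rows --steps '[[[0.05, 0.1, 1, 0, 0, 0, 0], [0.05, 0.1, 2.5, 0, 0, 0, 0], [0.05, 0.1, 4, 0, 0, 0, 0], [0.05, 0.1, 4.5, 0, 0, 0, 0], [0.05, 0.1, 5, 0, 0, 0, 0], [0.05, 0.1, 5.3, 0, 0, 0, 0], [0.05, 0.1, 5.6, 0, 0, 0, 0], [0.05, 0.1, 5.6, 0, 0, 0, 0]]]'

```text
time_s: 12.03
ee_pos: [0.4915, -0.0748, 0.0634]
eef_rot: [-3.141, 0.001, 0.002]
force: [0.9, -1.8, -0.9]
grip_width: 0.0334
```

Emit:
play_rows --steps '[[[0, 0, 1, 0, 0, 0, 0], [0, 0, 2, 0, 0, 0, 0], [0, 0, 3, 0, 0, 0, 0], [0, 0, 4, 0, 0, 0, 0], [0, 0, 4.4, 0, 0, 0, 0], [0, 0, 4.4, 0, 0, 0, 0], [0, 0, 4.4, 0, 0, 0, 0]]]'

```text
time_s: 12.62
ee_pos: [0.4913, -0.0748, 0.0188]
eef_rot: [-3.141, 0.002, 0.002]
force: [0.6, -2.1, -0.6]
grip_width: 0.034
```

Emit:
play_rows --steps '[[[0, 0, 0, 0, 0, 0, 0.55], [0, 0, 0, 0, 0, 0, 0.55], [0, 0, 0, 0, 0, 0, 0.55], [0, 0, 0, 0, 0, 0, 0.55], [0, 0, -2, 0, 0, 0, 0.55], [0, 0, -5, 0, 0, 0, 0.55], [0, 0, -9, 0, 0, 0, 0.55], [0, 0, -12, 0, 0, 0, 0.4], [0, 0, -12, 0, 0, 0, 0.4], [0, 0, -12, 0, 0, 0, 0.4]]]'

```text
time_s: 13.45
ee_pos: [0.4921, -0.0749, 0.1401]
eef_rot: [3.141, -0.002, 0.003]
force: [-0.3, -0.2, -1.1]
grip_width: 0.0382
```

Run:
```python
from meas import *
c=ctrl.camera("wrist"); np.save("j.npy",c,allow_pickle=True); cv2.imwrite("pics/j.png",c["frame"])
e,r,o=tool(); print(e,o["time_s"])
for n,p,rad in [("spA",[.4308,.1898,.0115],.011),("spB",[.5047,.1907,.0115],.011),("spC",[.4307,.1201,.0115],.011)]:
    try: b=blob(c,np.array(p),rad); print(n,plane(c,b[0],b[1],p[2]).round(4),b[2:])
    except Exception as x: print(n,x,proj(c,p))
print(go([.4307,.1201,.06],0)[0])
```

```text
[ 0.49138935 -0.0747796   0.13864016] 13.5
spA OpenCV(4.12.0) /io/opencv/modules/imgproc/src/shapedescr.cpp:361: error: (-201:Incorrect size of input array) There should be at least 5 points to fit the ellipse in function 'fitEllipseNoDirect'
 (np.float64(251.8964869567609), np.float64(-94.74875081109928))
spB OpenCV(4.12.0) /io/opencv/modules/imgproc/src/shapedescr.cpp:361: error: (-201:Incorrect size of input array) There should be at least 5 points to fit the ellipse in function 'fitEllipseNoDirect'
 (np.float64(333.773573788403), np.float64(-95.62537209578227))
spC OpenCV(4.12.0) /io/opencv/modules/imgproc/src/resize.cpp:4208: error: (-215:Assertion failed) !ssize.empty() in function 'resize'
 (np.float64(255.72609608071508), np.float64(-6.256371623493067))
[-6.011, -19.499, 7.88, -0.0, 0.001, 0.002]
```

Emit:
play_rows --steps '[[[-6, -19.5, 3.9, 0, 0, 0, 0.4], [-6, -19.5, 3.9, 0, 0, 0, 0.4], [-6, -19.5, 3.9, 0, 0, 0, 0.4], [-6, -19.5, 3.9, 0, 0, 0, 0.4], [-6, -19.5, 3.9, 0, 0, 0, 0.4], [-6, -19.5, 3.9, 0, 0, 0, 0.4], [-6, -19.5, 3.9, 0, 0, 0, 0.4], [-6, -19.5, 3.9, 0, 0, 0, 0.4], [-6, -19.5, 3.9, 0, 0, 0, 0.4]]]'

```text
time_s: 14.25
ee_pos: [0.431, 0.1191, 0.0994]
eef_rot: [-3.141, 0.002, 0.001]
force: [0.8, 0.2, -1.0]
grip_width: 0.0374
```

```bash
cat >> meas.py <<'E'
def chk(c,items):
    for n,p,rad in items:
        try: b=blob(c,np.array(p),rad); print(n,plane(c,b[0],b[1],p[2]).round(4),np.round(b,1))
        except Exception as x: print(n,"none",np.round(proj(c,p),1))
E
python3 - <<'E'
from meas import *
chk(np.load("j.npy",allow_pickle=True).item(),[("coupon on seat",[.4915,-.0755,.021],.018)])
c=ctrl.camera("wrist"); np.save("k.npy",c,allow_pickle=True); cv2.imwrite("pics/k.png",c["frame"])
e,r,o=tool(); print(e,o["time_s"])
chk(c,[("spA",[.4308,.1898,.0115],.011),("spB",[.5047,.1907,.0115],.011),("spC",[.4307,.1201,.0115],.011),("wash",[.5034,.2725,.0065],.0145)])
print(go([.4307,.1201,.005],0)[0])
E
```

```text
coupon on seat [ 0.4913 -0.0739  0.021 ] [318.1 192.6  69.9  77.8]
[0.43115362 0.11900995 0.09957132] 14.3
spA [0.4308 0.1902 0.0115] [319.2 126.4  22.1  22.4]
spB [0.5046 0.1912 0.0115] [399.  125.5  22.5  23.9]
spC none [319.  199.8]
wash [0.51   0.2733 0.0065] [410.2  28.5  50.   52.1]
[-0.031, -0.106, 9.457, -0.0, 0.002, 0.001]
```

View pics/k.png

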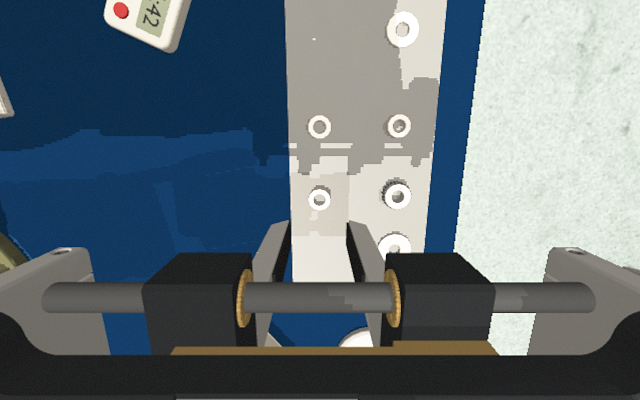

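The picture confirms spacer C at (319,199) as predicted, with coupon B, collar, washer and the other spacers undisturbed. I'll grasp spacer C.

Emit:
play_rows --steps '[[[0, -0.1, 3, 0, 0, 0, 0.4], [0, -0.1, 6, 0, 0, 0, 0.4], [0, -0.1, 8.5, 0, 0, 0, 0.4], [0, -0.1, 9.4, 0, 0, 0, 0.4], [0, -0.1, 9.4, 0, 0, 0, 0.4], [0, -0.1, 9.4, 0, 0, 0, 0], [0, -0.1, 9.4, 0, 0, 0, 0], [0, -0.1, 9.4, 0, 0, 0, 0], [0, -0.1, 9.4, 0, 0, 0, 0], [0, -0.1, 9.4, 0, 0, 0, 0], [0, -0.1, 7, 0, 0, 0, 0], [0, -0.1, 3, 0, 0, 0, 0], [0, -0.1, -1, 0, 0, 0, 0], [0, -0.1, -3, 0, 0, 0, 0], [0, -0.1, -3, 0, 0, 0, 0], [0, -0.1, -3, 0, 0, 0, 0]]]'

```text
time_s: 15.63
ee_pos: [0.4316, 0.1201, 0.1306]
eef_rot: [-3.141, -0.001, 0.001]
force: [-0.5, -0.2, -0.8]
grip_width: 0.0198
```

Run:
```python
from meas import *
c=ctrl.camera("wrist"); np.save("l.npy",c,allow_pickle=True); cv2.imwrite("pics/l.png",c["frame"])
e,r,o=tool(); print(e,o["eef_rot"],o["time_s"],o["grip_width"],go([.4915,-.0756,.12],0)[0])
chk(c,[("held",e+[0,0,.006],.011)])
```

```text
[0.43095609 0.11998682 0.12936716] [-3.14122940e+00  1.35814967e-03  7.79322023e-04] 15.6833 0.019979019502024437 [6.04, 19.564, 0.921, -0.0, 0.001, 0.001]
held [0.4305 0.1128 0.1354] [318.1 245.7  25.8  36.1]
```

Emit:
play_rows --steps '[[[6.05, 19.6, 0.8, 0, 0, 0, 0], [6.05, 19.6, 0.8, 0, 0, 0, 0], [6.05, 19.6, 0.8, 0, 0, 0, 0], [6.05, 19.6, 0.8, 0, 0, 0, 0], [6.05, 19.6, 0.8, 0, 0, 0, 0], [6.05, 19.6, 0.8, 0, 0, 0, 0], [6.05, 19.6, 0.8, 0, 0, 0, 0], [6.05, 19.6, 0.8, 0, 0, 0, 0], [6.05, 19.6, 0.8, 0, 0, 0, 0]]]'

```text
time_s: 16.43
ee_pos: [0.4911, -0.0749, 0.1206]
eef_rot: [-3.141, 0.003, 0.002]
force: [-0.6, 1.2, 0.2]
grip_width: 0.0197
```

Run:
```python
from meas import *
c=ctrl.camera("wrist"); np.save("m.npy",c,allow_pickle=True); cv2.imwrite("pics/m.png",c["frame"])
e,r,o=tool(); print(e,o["eef_rot"],o["time_s"],o["grip_width"],go([.4915,-.0756,.0262],0)[0])
a=cv2.resize(c["frame"][170:290,240:400],None,fx=4,fy=4,interpolation=cv2.INTER_CUBIC); cv2.imwrite("pics/m2.png",a)
```

```text
[ 0.49126217 -0.07482946  0.12087171] [-3.14102126e+00  2.05061242e-03  2.32294705e-03] 16.4833 0.019555123139163116 [0.043, 0.083, 9.467, -0.001, 0.002, 0.002]
```

View pics/m2.png

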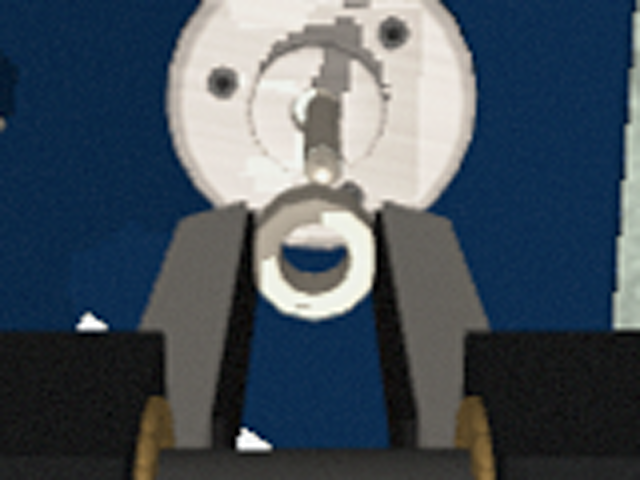

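The coupon lies around the rod at its foot. The rod tip is at crop (323,172) and the held spacer's top-face centre at about (315,256). I'll compare the two before lowering.

Run:
```python
from meas import *
c=np.load("m.npy",allow_pickle=True).item(); e=tool()[0]
f=lambda x,y:(240+x/4-.375,170+y/4-.375)
print("tip",plane(c,*f(323,170),.0735)," spacer top",plane(c,*f(315,254),.127),plane(c,*f(315,248),.127), "tcp",e)
print("coupon",plane(c,*f(319,105),.021))
```

```text
tip [ 0.4918173  -0.07431762  0.0735    ]  spacer top [ 0.49022568 -0.07263668  0.127     ] [ 0.49022343 -0.07158983  0.127     ] tcp [ 0.49126217 -0.07482946  0.12087171]
coupon [ 0.49104886 -0.07269971  0.021     ]
```

Emit:
play_rows --steps '[[[0.08, 0.15, 0, 0, 0, 0, 0], [0.08, 0.15, 2, 0, 0, 0, 0], [0.08, 0.15, 3.5, 0, 0, 0, 0], [0.08, 0.15, 4.2, 0, 0, 0, 0], [0.08, 0.15, 4.6, 0, 0, 0, 0], [0.08, 0.15, 5, 0, 0, 0, 0], [0.08, 0.15, 5.5, 0, 0, 0, 0], [0.08, 0.15, 6, 0, 0, 0, 0], [0.08, 0.15, 6, 0, 0, 0, 0], [0.08, 0.15, 6, 0, 0, 0, 0]]]'

```text
time_s: 17.32
ee_pos: [0.492, -0.0763, 0.0609]
eef_rot: [-3.141, 0.002, 0.002]
force: [-0.5, -0.6, -0.7]
grip_width: 0.0193
```

```bash
python3 -c "
from h import *
e,r,o=tool(); print(e,o['force'],o['moment'],o['grip_width'])"
```

```text
[ 0.49195904 -0.07627933  0.06088767] [-0.46091257 -0.63452835 -0.73859779] [-0.03667813 -0.05085471  0.02975146] 0.01928736445743686
```

Free of contact, so this target is well centred. Lower and release.

Emit:
play_rows --steps '[[[0, 0, 1, 0, 0, 0, 0], [0, 0, 2, 0, 0, 0, 0], [0, 0, 3, 0, 0, 0, 0], [0, 0, 3.5, 0, 0, 0, 0], [0, 0, 3.5, 0, 0, 0, 0], [0, 0, 3.5, 0, 0, 0, 0], [0, 0, 3.5, 0, 0, 0, 0.45], [0, 0, 3.5, 0, 0, 0, 0.45], [0, 0, 3.5, 0, 0, 0, 0.45], [0, 0, 3.5, 0, 0, 0, 0.45], [0, 0, 2, 0, 0, 0, 0.45], [0, 0, -2, 0, 0, 0, 0.45], [0, 0, -6, 0, 0, 0, 0.55], [0, 0, -6, 0, 0, 0, 0.55], [0, 0, -6, 0, 0, 0, 0.55]]]'

```text
time_s: 18.57
ee_pos: [0.493, -0.0765, 0.1227]
eef_rot: [3.141, -0.002, 0.002]
force: [-0.1, -0.3, -0.8]
grip_width: 0.0517
```

Run:
```python
from meas import *
c=ctrl.camera("wrist"); np.save("n.npy",c,allow_pickle=True); cv2.imwrite("pics/n.png",c["frame"])
e,r,o=tool(); print(e,o["eef_rot"],o["time_s"],go([.51,.0644,.10],0)[0])
```

```text
[ 0.49212728 -0.07632647  0.12101366] [-3.14122097e+00  1.13706156e-03  2.30139191e-03] 18.6167 [1.822, -14.068, 2.105, -0.0, 0.001, 0.002]
```

Emit:
play_rows --steps '[[[1.8, -14.1, 2.1, 0, 0, 0, 0.55], [1.8, -14.1, 2.1, 0, 0, 0, 0.55], [1.8, -14.1, 2.1, 0, 0, 0, 0.55], [1.8, -14.1, 2.1, 0, 0, 0, 0.55], [1.8, -14.1, 2.1, 0, 0, 0, 0.55], [1.8, -14.1, 2.1, 0, 0, 0, 0.55], [1.8, -14.1, 2.1, 0, 0, 0, 0.55]]]'

```text
time_s: 19.2
ee_pos: [0.5093, 0.0641, 0.0991]
eef_rot: [-3.141, 0.003, 0.002]
force: [1.3, -0.0, -0.6]
grip_width: 0.0516
```

Run:
```python
from meas import *
c=ctrl.camera("wrist"); np.save("o.npy",c,allow_pickle=True); cv2.imwrite("pics/o.png",c["frame"])
e,r,o=tool(); print(e,o["time_s"],go([.51,.0644,.0038],0)[0])
chk(c,[("couB",[.51,.0644,.0065],.018),("col",[.507,.1235,.0155],.0135),("spB",[.5047,.1907,.0115],.011)])
g=cv2.cvtColor(c["frame"],cv2.COLOR_BGR2GRAY); u,v=[int(x) for x in proj(c,[.51,.0644,.0065])]; print(u,v); print(g[v-20:v+21:2,u-22:u+23:2])
```

```text
[0.50947168 0.06383919 0.09944642] 19.25 [0.074, -0.054, 9.565, -0.0, 0.002, 0.001]
couB [0.5099 0.065  0.0065] [320.1 198.8  33.4  34.5]
col [0.5073 0.1244 0.0155] [317.5 138.6  24.4  26.1]
spB [0.5048 0.1923 0.0115] [314.8  59.3  23.1  29.5]
320 199
[[212 210 211 211 211 212 213 211 213 214 218 216 218 217 211 212 211 214
  212 211 213 213 213]
 [212 212 211 213 212 213 213 217 216 205 122 119 113 102 217 217 217 212
  212 210 214 213 212]
 [211 212 214 213 213 213 217 117 184 244 249 250 249 248 240 122 219 217
  214 212 213 212 213]
 [210 210 213 210 216 197 176 251 252 252 252 252 252 253 252 251 194 116
  220 214 213 211 210]
 [212 211 212 213 183 220 253 253 253 253 253 253 252 252 250 249 250 236
  112 218 213 212 213]
 [212 211 213 212 215 255 253 253 253 253 253 252 251 252 252 252 252 252
  225 217 214 212 214]
 [212 212 214 202 254 253 253 253 252 252 254 254 254 254 253 253 252 251
  249 164 214 212 213]
 [212 213 211 214 253 252 252 252 254 253 232 217 223 255 254 253 251 251
  250 234 213 212 213]
 [214 215 203 252 253 253 253 254 253 203 213 214 212 197 251 254 253 25
[... 489 characters left out ...]
253 226 215 214 216]
 [212 213 215 208 248 254 253 253 253 253 253 253 253 253 253 253 253 253
  249 217 214 214 214]
 [215 213 214 214 213 254 254 253 253 253 253 254 254 254 254 254 252 251
  221 216 216 213 214]
 [214 215 214 216 212 211 254 255 254 254 254 254 253 253 250 205 252 227
  213 215 216 215 213]
 [215 212 215 215 212 214 211 247 253 255 254 253 253 236 254 238 215 214
  214 214 215 215 213]
 [216 216 215 215 214 215 215 214 214 226 237 239 233 229 219 214 214 213
  215 214 216 217 216]
 [215 216 216 214 213 214 215 214 215 215 212 214 211 214 214 216 217 216
  217 217 216 213 216]
 [216 215 214 215 214 216 213 216 214 216 216 217 215 216 217 216 215 215
  215 215 215 215 216]]
```

Emit:
play_rows --steps '[[[0.05, -0.07, 3, 0, 0, 0, 0.55], [0.05, -0.07, 6, 0, 0, 0, 0.55], [0.05, -0.07, 8.5, 0, 0, 0, 0.55], [0.05, -0.07, 9.55, 0, 0, 0, 0.55], [0.05, -0.07, 9.55, 0, 0, 0, 0.55], [0.05, -0.07, 9.55, 0, 0, 0, 0], [0.05, -0.07, 9.55, 0, 0, 0, 0], [0.05, -0.07, 9.55, 0, 0, 0, 0], [0.05, -0.07, 9.55, 0, 0, 0, 0], [0.05, -0.07, 9.55, 0, 0, 0, 0], [0.05, -0.07, 9.55, 0, 0, 0, 0], [0.05, -0.07, 7, 0, 0, 0, 0], [0.05, -0.07, 3, 0, 0, 0, 0], [0.05, -0.07, -1, 0, 0, 0, 0], [0.05, -0.07, -2, 0, 0, 0, 0], [0.05, -0.07, -2, 0, 0, 0, 0], [0.05, -0.07, -2, 0, 0, 0, 0]]]'

```text
time_s: 20.67
ee_pos: [0.5097, 0.0646, 0.1189]
eef_rot: [-3.141, 0.002, 0.001]
force: [0.3, 1.2, -1.0]
grip_width: 0.0331
```

Run:
```python
from meas import *
e,r,o=tool(); print(e,o["eef_rot"],o["time_s"],o["grip_width"],go([.492,-.0763,.12],0)[0])
```

```text
[0.50974897 0.0645942  0.11885029] [-3.14129524e+00  2.34972475e-03  1.47840632e-03] 20.6667 0.03308233603944707 [-1.796, 14.087, -0.115, -0.0, 0.002, 0.001]
```

Emit:
play_rows --steps '[[[-1.8, 14.15, -0.1, 0, 0, 0, 0], [-1.8, 14.15, -0.1, 0, 0, 0, 0], [-1.8, 14.15, -0.1, 0, 0, 0, 0], [-1.8, 14.15, -0.1, 0, 0, 0, 0], [-1.8, 14.15, -0.1, 0, 0, 0, 0], [-1.8, 14.15, -0.1, 0, 0, 0, 0], [-1.8, 14.15, -0.1, 0, 0, 0, 0], [-1.8, 14.15, 2, 0, 0, 0, 0], [-1.8, 14.15, 3.8, 0, 0, 0, 0], [-1.8, 14.15, 4.4, 0, 0, 0, 0], [-1.8, 14.15, 4.8, 0, 0, 0, 0], [-1.8, 14.15, 5.3, 0, 0, 0, 0], [-1.8, 14.15, 5.8, 0, 0, 0, 0], [-1.8, 14.15, 5.8, 0, 0, 0, 0], [-1.8, 14.15, 5.8, 0, 0, 0, 0]]]'

```text
time_s: 21.92
ee_pos: [0.492, -0.0768, 0.0611]
eef_rot: [-3.141, 0.002, 0.002]
force: [0.2, -0.1, -0.2]
grip_width: 0.0331
```

Run:
```python
from meas import *
e,r,o=tool(); print(e,o["force"],o["moment"],o["time_s"],o["grip_width"],go([.492,-.0763,.0345],0)[0])
c=ctrl.camera("wrist"); np.save("p.npy",c,allow_pickle=True); cv2.imwrite("pics/p.png",c["frame"])
```

```text
[ 0.49195173 -0.07683826  0.06106931] [ 0.19113311 -0.1425071  -0.19684036] [-0.01450475 -0.04042749  0.02781756] 21.9167 0.03311735957459287 [0.011, -0.053, 2.657, -0.0, 0.002, 0.002]
```

Emit:
play_rows --steps '[[[0, 0, 1, 0, 0, 0, 0], [0, 0, 2, 0, 0, 0, 0], [0, 0, 2.6, 0, 0, 0, 0], [0, 0, 2.6, 0, 0, 0, 0], [0, 0, 2.6, 0, 0, 0, 0], [0, 0, 2.6, 0, 0, 0, 0.55], [0, 0, 2.6, 0, 0, 0, 0.55], [0, 0, 2.6, 0, 0, 0, 0.55], [0, 0, 2.6, 0, 0, 0, 0.55], [0, 0, 0, 0, 0, 0, 0.55], [0, 0, -3, 0, 0, 0, 0.55], [0, 0, -6, 0, 0, 0, 0.55], [0, 0, -6, 0, 0, 0, 0.5], [0, 0, -6, 0, 0, 0, 0.5]]]'

```text
time_s: 23.13
ee_pos: [0.4928, -0.0771, 0.1226]
eef_rot: [3.141, -0.001, 0.002]
force: [-0.4, -0.0, -0.3]
grip_width: 0.0475
```

Run:
```python
from meas import *
c=ctrl.camera("wrist"); np.save("q.npy",c,allow_pickle=True); cv2.imwrite("pics/q.png",c["frame"])
s=ctrl.camera("scene"); cv2.imwrite("pics/qs.png",s["frame"])
e,r,o=tool(); print(e,o["eef_rot"],o["time_s"],go([.5034,.2725,.10],0)[0])
u,v=[int(x) for x in proj(s,[.4915,-.0756,.04])]
cv2.imwrite("pics/q2.png",np.hstack([cv2.resize(c["frame"][130:290,220:420],(500,400),interpolation=cv2.INTER_CUBIC),cv2.resize(s["frame"][v-20:v+20,u-15:u+15],(300,400),interpolation=cv2.INTER_CUBIC)]))
```

```text
[ 0.49175408 -0.07684557  0.12051035] [-3.14119225e+00  2.64780371e-03  1.50117475e-03] 23.2333 [1.222, -34.932, 2.062, -0.0, 0.003, 0.002]
```

View pics/q2.png

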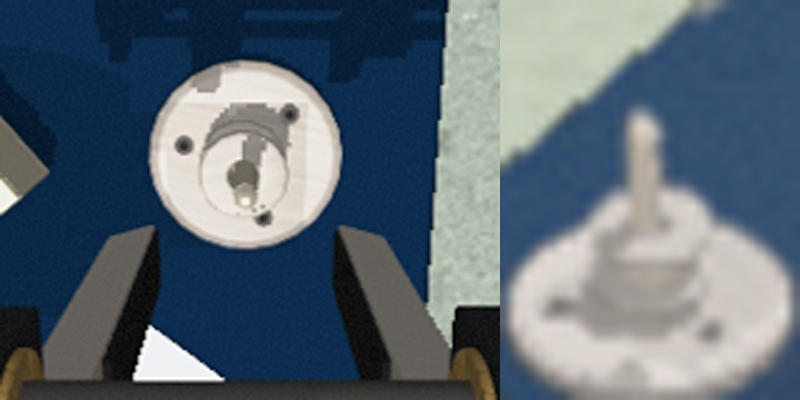

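The stack now shows coupon, spacer, coupon lying flat, with the rod tip centred in the wrist crop at (245,198). Next is the washer.

Emit:
play_rows --steps '[[[1.2, -34.9, 2, 0, 0, 0, 0.5], [1.2, -34.9, 2, 0, 0, 0, 0.5], [1.2, -34.9, 2, 0, 0, 0, 0.5], [1.2, -34.9, 2, 0, 0, 0, 0.5], [1.2, -34.9, 2, 0, 0, 0, 0.5], [1.2, -34.9, 2, 0, 0, 0, 0.5], [1.2, -34.9, 2, 0, 0, 0, 0.5], [1.2, -34.9, 2, 0, 0, 0, 0.5], [1.2, -34.9, 2, 0, 0, 0, 0.5], [1.2, -34.9, 2, 0, 0, 0, 0.5], [1.2, -34.9, 2, 0, 0, 0, 0.5], [1.2, -34.9, 2, 0, 0, 0, 0.5]]]'

```text
time_s: 24.23
ee_pos: [0.5028, 0.2712, 0.0997]
eef_rot: [3.141, 0.004, 0.001]
force: [0.6, -0.5, 0.3]
grip_width: 0.0472
```

Run:
```python
from meas import *
c=ctrl.camera("wrist"); np.save("r.npy",c,allow_pickle=True); cv2.imwrite("pics/r.png",c["frame"])
e,r,o=tool(); print(e,o["time_s"],go([.5034,.2725,.0035],0)[0])
chk(c,[("wash",[.5034,.2725,.0065],.0145)])
```

```text
[0.50309405 0.27100627 0.10003777] 24.2833 [0.066, -0.151, 9.654, 0.0, 0.004, 0.0]
wash [0.5033 0.2733 0.0065] [320.1 197.4  27.4  28.5]
```

Emit:
play_rows --steps '[[[0.05, -0.16, 3, 0, 0, 0, 0.5], [0.05, -0.16, 6, 0, 0, 0, 0.5], [0.05, -0.16, 8.5, 0, 0, 0, 0.5], [0.05, -0.16, 9.65, 0, 0, 0, 0.5], [0.05, -0.16, 9.65, 0, 0, 0, 0.5], [0.05, -0.16, 9.65, 0, 0, 0, 0.5], [0.05, -0.16, 9.65, 0, 0, 0, 0], [0.05, -0.16, 9.65, 0, 0, 0, 0], [0.05, -0.16, 9.65, 0, 0, 0, 0], [0.05, -0.16, 9.65, 0, 0, 0, 0], [0.05, -0.16, 9.65, 0, 0, 0, 0], [0.05, -0.16, 9.65, 0, 0, 0, 0], [0.05, -0.16, 7, 0, 0, 0, 0], [0.05, -0.16, 3, 0, 0, 0, 0], [0.05, -0.16, -1, 0, 0, 0, 0], [0.05, -0.16, -2, 0, 0, 0, 0], [0.05, -0.16, -2, 0, 0, 0, 0], [0.05, -0.16, -2, 0, 0, 0, 0]]]'

```text
time_s: 25.78
ee_pos: [0.5035, 0.2726, 0.1197]
eef_rot: [3.142, 0.004, 0.001]
force: [0.4, 0.3, -0.7]
grip_width: 0.0265
```

Run:
```python
from meas import *
e,r,o=tool(); print(e,o["eef_rot"],o["time_s"],o["grip_width"],go([.492,-.0765,.12],0)[0])
```

```text
[0.50349547 0.27262706 0.11972419] [3.14155927e+00 3.51164614e-03 5.23188192e-04] 25.7833 0.026482153875689248 [-1.168, 34.912, -0.022, 0.0, 0.004, 0.001]
```

Emit:
play_rows --steps '[[[-1.15, 34.9, 0, 0, 0, 0, 0], [-1.15, 34.9, 0, 0, 0, 0, 0], [-1.15, 34.9, 0, 0, 0, 0, 0], [-1.15, 34.9, 0, 0, 0, 0, 0], [-1.15, 34.9, 0, 0, 0, 0, 0], [-1.15, 34.9, 0, 0, 0, 0, 0], [-1.15, 34.9, 0, 0, 0, 0, 0], [-1.15, 34.9, 0, 0, 0, 0, 0], [-1.15, 34.9, 0, 0, 0, 0, 0], [-1.15, 34.9, 0, 0, 0, 0, 0], [-1.15, 34.9, 0, 0, 0, 0, 0], [-1.15, 34.9, 0, 0, 0, 0, 0], [-1.15, 34.9, 0, 0, 0, 0, 0]]]'

```text
time_s: 26.87
ee_pos: [0.492, -0.0751, 0.1191]
eef_rot: [-3.141, 0.005, 0.002]
force: [0.2, 0.3, -0.3]
grip_width: 0.0263
```

Run:
```python
from meas import *
e,r,o=tool(); print(e,o["eef_rot"],o["time_s"],o["grip_width"],go([.492,-.0765,.06],0)[0])
```

```text
[ 0.49202186 -0.07506076  0.11914184] [-3.14121199e+00  4.57542703e-03  2.07549048e-03] 26.8667 0.026272360611813907 [0.025, 0.146, 5.914, -0.0, 0.005, 0.002]
```

Emit:
play_rows --steps '[[[0.02, 0.14, 0.5, 0, 0.004, 0, 0], [0.02, 0.14, 2.5, 0, 0.004, 0, 0], [0.02, 0.14, 3.8, 0, 0.004, 0, 0], [0.02, 0.14, 4.4, 0, 0.004, 0, 0], [0.02, 0.14, 4.8, 0, 0.004, 0, 0], [0.02, 0.14, 5.3, 0, 0.004, 0, 0], [0.02, 0.14, 5.8, 0, 0.004, 0, 0], [0.02, 0.14, 5.8, 0, 0.004, 0, 0], [0.02, 0.14, 5.8, 0, 0.004, 0, 0]]]'

```text
time_s: 27.62
ee_pos: [0.4921, -0.0764, 0.0613]
eef_rot: [-3.141, 0.0, 0.002]
force: [0.0, 0.5, 0.4]
grip_width: 0.0265
```

Run:
```python
from meas import *
e,r,o=tool(); print(e,o["force"],o["moment"],o["time_s"],o["grip_width"],go([.492,-.0765,.0388],0)[0])
```

```text
[ 0.49207409 -0.07641973  0.06128647] [0.048717   0.48469542 0.36420879] [-0.00465619 -0.06430639 -0.02340012] 27.6167 0.026456310259736424 [-0.007, 0.009, 2.249, -0.0, 0.0, 0.002]
```

Emit:
play_rows --steps '[[[0, 0, 1, 0, 0, 0, 0], [0, 0, 1.8, 0, 0, 0, 0], [0, 0, 2.25, 0, 0, 0, 0], [0, 0, 2.25, 0, 0, 0, 0], [0, 0, 2.25, 0, 0, 0, 0], [0, 0, 2.25, 0, 0, 0, 0.5], [0, 0, 2.25, 0, 0, 0, 0.5], [0, 0, 2.25, 0, 0, 0, 0.5], [0, 0, 2.25, 0, 0, 0, 0.5], [0, 0, 0, 0, 0, 0, 0.5], [0, 0, -3, 0, 0, 0, 0.5], [0, 0, -6, 0, 0, 0, 0.5], [0, 0, -6, 0, 0, 0, 0.5], [0, 0, -6, 0, 0, 0, 0.5]]]'

```text
time_s: 28.78
ee_pos: [0.4927, -0.0766, 0.1226]
eef_rot: [3.141, -0.003, 0.002]
force: [-0.7, -0.3, -0.0]
grip_width: 0.0469
```

Run:
```python
from meas import *
c=ctrl.camera("wrist"); cv2.imwrite("pics/s.png",c["frame"]); np.save("s.npy",c,allow_pickle=True)
chk(c,[("washer on stack",[.492,-.076,.041],.0145)])
e,r,o=tool(); print(e,o["eef_rot"],o["time_s"],go([.507,.1238,.10],0)[0])
```

```text
washer on stack [ 0.4914 -0.0744  0.041 ] [317.6 200.1  55.2  62.4]
[ 0.49200787 -0.07643246  0.12118932] [-3.14138065e+00 -7.00115627e-05  2.15989418e-03] 28.8333 [1.542, -20.02, 2.123, -0.0, -0.0, 0.002]
```

Now the collar.

Emit:
play_rows --steps '[[[1.5, -20.1, 2.1, 0, 0, 0, 0.5], [1.5, -20.1, 2.1, 0, 0, 0, 0.5], [1.5, -20.1, 2.1, 0, 0, 0, 0.5], [1.5, -20.1, 2.1, 0, 0, 0, 0.5], [1.5, -20.1, 2.1, 0, 0, 0, 0.5], [1.5, -20.1, 2.1, 0, 0, 0, 0.5], [1.5, -20.1, 2.1, 0, 0, 0, 0.5], [1.5, -20.1, 2.1, 0, 0, 0, 0.5], [1.5, -20.1, 2.1, 0, 0, 0, 0.5], [1.5, -20.1, 2.1, 0, 0, 0, 0.5]]]'

```text
time_s: 29.67
ee_pos: [0.5066, 0.1234, 0.1001]
eef_rot: [-3.142, 0.0, 0.0]
force: [0.0, -0.2, -0.4]
grip_width: 0.0467
```

Run:
```python
from meas import *
c=ctrl.camera("wrist"); np.save("t.npy",c,allow_pickle=True); cv2.imwrite("pics/t.png",c["frame"])
e,r,o=tool(); print(e,o["time_s"],go([.507,.1238,.006],0)[0])
chk(c,[("col",[.507,.1238,.0155],.0135),("spB",[.5047,.1907,.0115],.011),("spA",[.4308,.1898,.0115],.011)])
u,v=[int(x) for x in proj(c,[.507,.1238,.0155])]
cv2.imwrite("pics/t2.png",np.hstack([cv2.resize(c["frame"][v-30:v+30,u-30:u+30],(400,400),interpolation=cv2.INTER_CUBIC), cv2.resize(np.load("s.npy",allow_pickle=True).item()["frame"][160:240,280:360],(400,400),interpolation=cv2.INTER_CUBIC)])); print(u,v)
```

```text
[0.50668111 0.12351744 0.10022535] 29.7167 [0.031, -0.027, 9.423, -0.0, -0.0, 0.0]
col none [319.6 201.2]
spB [0.5048 0.1912 0.0115] [317.4 130.1  22.1  22.4]
spA [0.4283 0.1813 0.0115] [236.1 141.   31.1  42.9]
319 201
```

View pics/t2.png

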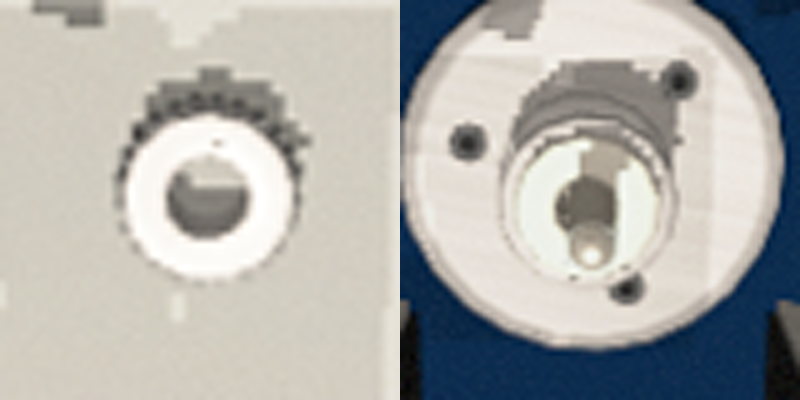

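The collar is at crop (210,198), about 0.5 mm from prediction. The washer is visible, concentric on the top coupon. I'll grasp the collar.

Emit:
play_rows --steps '[[[0.06, -0.03, 3, 0, 0, 0, 0.5], [0.06, -0.03, 6, 0, 0, 0, 0.5], [0.06, -0.03, 8.5, 0, 0, 0, 0.5], [0.06, -0.03, 9.4, 0, 0, 0, 0.5], [0.06, -0.03, 9.4, 0, 0, 0, 0.5], [0.06, -0.03, 9.4, 0, 0, 0, 0.5], [0.06, -0.03, 9.4, 0, 0, 0, 0], [0.06, -0.03, 9.4, 0, 0, 0, 0], [0.06, -0.03, 9.4, 0, 0, 0, 0], [0.06, -0.03, 9.4, 0, 0, 0, 0], [0.06, -0.03, 9.4, 0, 0, 0, 0], [0.06, -0.03, 9.4, 0, 0, 0, 0], [0.06, -0.03, 7, 0, 0, 0, 0], [0.06, -0.03, 3, 0, 0, 0, 0], [0.06, -0.03, -1, 0, 0, 0, 0], [0.06, -0.03, -2, 0, 0, 0, 0], [0.06, -0.03, -2, 0, 0, 0, 0], [0.06, -0.03, -2, 0, 0, 0, 0]]]'

```text
time_s: 31.22
ee_pos: [0.5071, 0.1238, 0.1197]
eef_rot: [-3.141, -0.0, 0.001]
force: [-0.6, -0.8, -0.7]
grip_width: 0.0242
```

Run:
```python
from meas import *
e,r,o=tool(); print(e,o["eef_rot"],o["time_s"],o["grip_width"],go([.492,-.0765,.12],0)[0])
```

```text
[0.50705619 0.12379096 0.11974755] [-3.14144554e+00 -1.30806453e-04  5.30600408e-04] 31.2167 0.02422547847645979 [-1.516, 20.028, -0.028, -0.0, -0.0, 0.001]
```

Emit:
play_rows --steps '[[[-1.5, 20.1, 0, 0, 0, 0, 0], [-1.5, 20.1, 0, 0, 0, 0, 0], [-1.5, 20.1, 0, 0, 0, 0, 0], [-1.5, 20.1, 0, 0, 0, 0, 0], [-1.5, 20.1, 0, 0, 0, 0, 0], [-1.5, 20.1, 0, 0, 0, 0, 0], [-1.5, 20.1, 0, 0, 0, 0, 0], [-1.5, 20.1, 0, 0, 0, 0, 0], [-1.5, 20.1, 0, 0, 0, 0, 0], [-1.5, 20.1, 0, 0, 0, 0, 0], [-1.5, 20.1, 0, 0, 0, 0, 0], [-1.5, 20.1, 2, 0, 0, 0, 0], [-1.5, 20.1, 3.4, 0, 0, 0, 0], [-1.5, 20.1, 4, 0, 0, 0, 0], [-1.5, 20.1, 4.4, 0, 0, 0, 0], [-1.5, 20.1, 4.8, 0, 0, 0, 0], [-1.5, 20.1, 5.4, 0, 0, 0, 0], [-1.5, 20.1, 5.4, 0, 0, 0, 0], [-1.5, 20.1, 5.4, 0, 0, 0, 0]]]'

```text
time_s: 32.8
ee_pos: [0.4922, -0.0772, 0.0658]
eef_rot: [-3.141, -0.0, 0.001]
force: [-0.5, 0.7, -0.2]
grip_width: 0.0243
```

Run:
```python
from meas import *
e,r,o=tool(); print(e,o["force"],o["moment"],o["time_s"],o["grip_width"],go([.492,-.0765,.0465],0)[0])
```

```text
[ 0.49222968 -0.07717802  0.06580401] [-0.48750987  0.69969468 -0.24076119] [-0.00748889 -0.04270366 -0.06499835] 32.8 0.024313778427345806 [-0.023, -0.067, 1.93, -0.0, -0.0, 0.001]
```

Emit:
play_rows --steps '[[[0, -0.05, 1, 0, 0, 0, 0], [0, -0.05, 1.6, 0, 0, 0, 0], [0, -0.05, 1.9, 0, 0, 0, 0], [0, -0.05, 1.95, 0, 0, 0, 0], [0, -0.05, 1.95, 0, 0, 0, 0], [0, -0.05, 1.95, 0, 0, 0, 0.5], [0, -0.05, 1.95, 0, 0, 0, 0.5], [0, -0.05, 1.95, 0, 0, 0, 0.5], [0, -0.05, 1.95, 0, 0, 0, 0.5], [0, -0.05, 0, 0, 0, 0, 0.5], [0, -0.05, -3, 0, 0, 0, 0.5], [0, -0.05, -6, 0, 0, 0, 0.45], [0, -0.05, -6, 0, 0, 0, 0.45], [0, -0.05, -6, 0, 0, 0, 0.45]]]'

```text
time_s: 33.97
ee_pos: [0.4929, -0.0768, 0.127]
eef_rot: [3.141, -0.003, 0.001]
force: [0.1, 0.4, -0.3]
grip_width: 0.0424
```

Run:
```python
from meas import *
c=ctrl.camera("wrist"); cv2.imwrite("pics/u.png",c["frame"]); np.save("u.npy",c,allow_pickle=True)
s=ctrl.camera("scene"); cv2.imwrite("pics/us.png",s["frame"]); np.save("us.npy",s,allow_pickle=True)
e,r,o=tool(); print(e,o["eef_rot"],o["time_s"],go([.505,.1908,.10],0)[0])
```

```text
[ 0.49183142 -0.07656896  0.12493558] [-3.14118080e+00  8.87027848e-04  6.43499806e-04] 34.0667 [1.336, -26.735, 2.503, -0.0, 0.001, 0.001]
```

Emit:
play_rows --steps '[[[1.3, -26.8, 2.5, 0, 0, 0, 0.42], [1.3, -26.8, 2.5, 0, 0, 0, 0.42], [1.3, -26.8, 2.5, 0, 0, 0, 0.42], [1.3, -26.8, 2.5, 0, 0, 0, 0.42], [1.3, -26.8, 2.5, 0, 0, 0, 0.42], [1.3, -26.8, 2.5, 0, 0, 0, 0.42], [1.3, -26.8, 2.5, 0, 0, 0, 0.42], [1.3, -26.8, 2.5, 0, 0, 0, 0.42], [1.3, -26.8, 2.5, 0, 0, 0, 0.42], [1.3, -26.8, 2.5, 0, 0, 0, 0.42], [1.3, -26.8, 2.5, 0, 0, 0, 0.42], [1.3, -26.8, 2.5, 0, 0, 0, 0.42]]]'

```text
time_s: 35.07
ee_pos: [0.5047, 0.1904, 0.1]
eef_rot: [-3.141, 0.001, -0.001]
force: [-1.1, 0.8, -0.2]
grip_width: 0.0395
```

Run:
```python
from meas import *
c=ctrl.camera("wrist"); np.save("v.npy",c,allow_pickle=True); cv2.imwrite("pics/v.png",c["frame"])
e,r,o=tool(); print(e,o["time_s"],go([.5047,.1908,.0055],0)[0])
chk(c,[("spB",[.5047,.1907,.0115],.011),("spA",[.4308,.1898,.0115],.011)])
a=c["frame"][130:270,220:380]; uu=np.load("u.npy",allow_pickle=True).item()["frame"][140:260,260:380]; s=np.load("us.npy",allow_pickle=True).item()
x,y=[int(q) for q in proj(s,[.4915,-.0756,.04])]
cv2.imwrite("pics/v2.png",np.hstack([cv2.resize(t,(266,266),interpolation=cv2.INTER_CUBIC) for t in(a,uu,s["frame"][y-20:y+20,x-20:x+20])]))
```

```text
[0.50479611 0.1904644  0.1000864 ] 35.1167 [-0.001, -0.03, 9.459, -0.0, 0.001, -0.001]
spB none [319.3 200.3]
spA none [244.7 201.2]
```

View pics/v2.png

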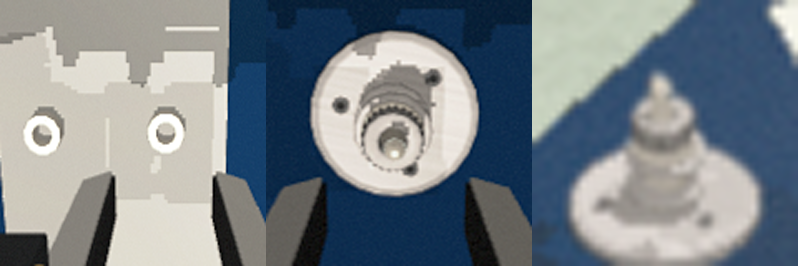

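This was the 16th and last picture. Spacers B and A sit where predicted (px (319,199.5) and (245,200.5)), and the stack with the collar on top looks upright and flat. Now the spare spacers go into the drawer.

Emit:
play_rows --steps '[[[0, -0.04, 3, 0, 0, 0, 0.42], [0, -0.04, 6, 0, 0, 0, 0.42], [0, -0.04, 8.5, 0, 0, 0, 0.42], [0, -0.04, 9.4, 0, 0, 0, 0.42], [0, -0.04, 9.4, 0, 0, 0, 0.42], [0, -0.04, 9.4, 0, 0, 0, 0], [0, -0.04, 9.4, 0, 0, 0, 0], [0, -0.04, 9.4, 0, 0, 0, 0], [0, -0.04, 9.4, 0, 0, 0, 0], [0, -0.04, 9.4, 0, 0, 0, 0], [0, -0.04, 9.4, 0, 0, 0, 0], [0, -0.04, 7, 0, 0, 0, 0], [0, -0.04, 3, 0, 0, 0, 0], [0, -0.04, -1, 0, 0, 0, 0], [0, -0.04, -5, 0, 0, 0, 0], [0, -0.04, -6, 0, 0, 0, 0], [0, -0.04, -6, 0, 0, 0, 0]]]'

```text
time_s: 36.53
ee_pos: [0.5061, 0.1913, 0.1638]
eef_rot: [-3.139, -0.005, -0.001]
force: [0.2, -0.1, -0.9]
grip_width: 0.0196
```

Run:
```python
from meas import *
d=np.load("d_w.npy",allow_pickle=True).item(); e2=np.load("e2.npy",allow_pickle=True).item(); e1=np.load("e1.npy",allow_pickle=True).item()
# drawer front top-outer corners & roof corners in e2 (rows -290)
for n,u,v,z in [("frontL",25,362,.052),("frontR",133,443,.052),("roof",68,485,.058),("e1 front",497,196+290,.052)]: print(n,plane(e1 if 'e1' in n else e2,u,v-290,z).round(4))
e,r,o=tool(); print(e,o["eef_rot"],o["time_s"],o["grip_width"])
print(np.round(d["world_to_cam"],3).tolist())
X=np.array([.631,-.776]);Y=np.array([.776,.631]);F=np.array([.3747,-.2704])
for y in(.02,-.025):
    p=F+.0635*X-.02*X+y*Y; print(y,p,go([*p,.16],.683))
```

```text
frontL [ 0.3241 -0.3116  0.052 ]
frontR [ 0.4215 -0.1946  0.052 ]
roof [ 0.4771 -0.2858  0.058 ]
e1 front [ 0.4398 -0.1948  0.052 ]
[0.50613352 0.19133409 0.16382921] [-3.13925449e+00 -5.37785285e-03 -7.42578350e-04] 36.5333 0.019586123501962167
[[1.0, -0.002, 0.0, -0.459], [0.002, 0.971, -0.239, 0.406], [0.0, 0.239, 0.971, -0.342], [0.0, 0.0, 0.0, 1.0]]
0.02 [ 0.4176685 -0.291536 ] ([-8.813, 48.294, 0.223, -0.0, -0.006, -0.684], 12)
-0.025 [ 0.3827485 -0.319931 ] ([-12.302, 51.136, 0.197, -0.0, -0.006, -0.684], 13)
```

Corner readings in the two views agree on the drawer pose (closing axis about (0.631,−0.776), front mid (0.375,−0.270)). I'll carry the first spare over it.

Emit:
play_rows --steps '[[[-8.8, 48.3, 0.2, 0, -0.006, -0.684, 0], [-8.8, 48.3, 0.2, 0, -0.006, -0.684, 0], [-8.8, 48.3, 0.2, 0, -0.006, -0.684, 0], [-8.8, 48.3, 0.2, 0, -0.006, -0.684, 0], [-8.8, 48.3, 0.2, 0, -0.006, -0.684, 0], [-8.8, 48.3, 0.2, 0, -0.006, -0.684, 0], [-8.8, 48.3, 0.2, 0, -0.006, -0.684, 0], [-8.8, 48.3, 0.2, 0, -0.006, -0.684, 0], [-8.8, 48.3, 0.2, 0, -0.006, -0.684, 0], [-8.8, 48.3, 0.2, 0, -0.006, -0.684, 0], [-8.8, 48.3, 0.2, 0, -0.006, -0.684, 0], [-8.8, 48.3, 0.2, 0, -0.006, -0.684, 0], [-8.8, 48.3, 0.2, 0, -0.006, -0.684, 0], [-8.8, 48.3, 0.2, 0, -0.006, -0.684, 0], [-8.8, 48.3, 0.2, 0, -0.006, -0.684, 0]]]'

```text
time_s: 37.78
ee_pos: [0.417, -0.2917, 0.1587]
eef_rot: [-3.139, 0.0, 0.681]
force: [-0.4, -0.1, -0.3]
grip_width: 0.0198
```

Run:
```python
from meas import *
c=ctrl.camera("wrist"); np.save("w.npy",c,allow_pickle=True); cv2.imwrite("pics/w.png",c["frame"])
t=ctrl.camera("top"); np.save("wt.npy",t,allow_pickle=True); cv2.imwrite("pics/wt.png",t["frame"])
e,r,o=tool(); print(e,o["eef_rot"],o["time_s"],o["grip_width"],go([.4177,-.2915,.014],.681)[0])
X=np.array([.631,-.776]);Y=np.array([.776,.631]);F=np.array([.3747,-.2704])
# profile of the image along the drawer axis at the wall-top height, and across
g=cv2.cvtColor(c["frame"],cv2.COLOR_BGR2GRAY)
def prof(o,d,s,z): return [int(g[min(max(int(round(v)),0),399),min(max(int(round(u)),0),639)]) for u,v in [proj(c,[*(o+d*k),z]) for k in s]]
s=np.arange(-.02,.11,.002)
print("along at y=-.045",list(zip((s*1000).round().astype(int).tolist(),prof(F-.045*Y,X,s,.05))))
for n,p in dict(FL=F-.069*Y,FR=F+.069*Y).items(): print(n,np.round(proj(c,[*p,.052]),1))
print("target",proj(c,[.4177,-.2915,.008]))
```

```text
[ 0.41769559 -0.29055144  0.15938333] [-3.13972875e+00  9.60357425e-05  6.83855615e-01] 37.8833 0.019821765162708133 [-0.058, 0.101, 14.538, -0.002, 0.0, 0.003]
along at y=-.045 [(-20, 34), (-18, 39), (-16, 37), (-14, 37), (-12, 23), (-10, 21), (-8, 20), (-6, 60), (-4, 118), (-2, 234), (0, 239), (2, 244), (4, 162), (6, 111), (8, 95), (10, 97), (12, 96), (14, 98), (16, 97), (18, 95), (20, 97), (22, 94), (24, 95), (26, 95), (28, 97), (30, 94), (32, 94), (34, 113), (36, 116), (38, 115), (40, 113), (42, 113), (44, 114), (46, 115), (48, 112), (50, 113), (52, 112), (54, 113), (56, 115), (58, 114), (60, 112), (62, 114), (64, 99), (66, 96), (68, 94), (70, 93), (72, 92), (74, 96), (76, 94), (78, 92), (80, 94), (82, 95), (84, 92), (86, 157), (88, 239), (90, 239), (92, 240), (94, 241), (96, 239), (98, 239), (100, 239), (102, 239), (104, 241), (106, 179), (108, 66)]
FL [232.3 156.1]
FR [367.9 155.9]
target (np.float64(319.57571065193963), np.float64(188.90725304165503))
```

Profile: front plate edge at −3 to +3 mm, roof from 86 mm, so the target at 43 mm is well clear. Lower, release, rise.

Emit:
play_rows --steps '[[[0, 0.1, 3, 0, 0, 0, 0], [0, 0.1, 6, 0, 0, 0, 0], [0, 0.1, 9, 0, 0, 0, 0], [0, 0.1, 11.5, 0, 0, 0, 0], [0, 0.1, 13, 0, 0, 0, 0], [0, 0.1, 14, 0, 0, 0, 0], [0, 0.1, 14.5, 0, 0, 0, 0], [0, 0.1, 14.5, 0, 0, 0, 0], [0, 0.1, 14.5, 0, 0, 0, 0], [0, 0.1, 14.5, 0, 0, 0, 0.35], [0, 0.1, 14.5, 0, 0, 0, 0.35], [0, 0.1, 14.5, 0, 0, 0, 0.35], [0, 0.1, 14.5, 0, 0, 0, 0.35], [0, 0.1, 11, 0, 0, 0, 0.35], [0, 0.1, 7, 0, 0, 0, 0.35], [0, 0.1, 3, 0, 0, 0, 0.35], [0, 0.1, 0, 0, 0, 0, 0.35], [0, 0.1, 0, 0, 0, 0, 0.35]]]'

```text
time_s: 39.38
ee_pos: [0.4201, -0.2928, 0.1657]
eef_rot: [3.134, -0.002, 0.684]
force: [0.7, -0.5, 0.3]
grip_width: 0.0332
```

Run:
```python
from meas import *
c=ctrl.camera("wrist"); np.save("x.npy",c,allow_pickle=True); cv2.imwrite("pics/x.png",c["frame"])
e,r,o=tool(); print(e,o["eef_rot"],o["time_s"],o["grip_width"],go([.4308,.1899,.12],0))
chk(c,[("spacer in drawer",[.4177,-.2915,.018],.011)])
```

```text
[ 0.41933324 -0.29212571  0.1624589 ] [ 3.13764928e+00 -1.17178689e-03  6.83822568e-01] 39.4333 0.03262430094013464 ([31.336, -36.657, 4.138, 0.003, -0.002, 0.684], 12)
spacer in drawer [ 0.4173 -0.2912  0.018 ] [317.7 185.5  20.8  21.4]
```

The spacer is in the drawer (0.4173,−0.2912, Ø21 mm). Now the last spacer, A.

Emit:
play_rows --steps '[[[31.3, -36.6, 4.1, 0, 0, 0.684, 0.42], [31.3, -36.6, 4.1, 0, 0, 0.684, 0.42], [31.3, -36.6, 4.1, 0, 0, 0.684, 0.42], [31.3, -36.6, 4.1, 0, 0, 0.684, 0.42], [31.3, -36.6, 4.1, 0, 0, 0.684, 0.42], [31.3, -36.6, 4.1, 0, 0, 0.684, 0.42], [31.3, -36.6, 4.1, 0, 0, 0.684, 0.42], [31.3, -36.6, 4.1, 0, 0, 0.684, 0.42], [31.3, -36.6, 4.1, 0, 0, 0.684, 0.42], [31.3, -36.6, 4.1, 0, 0, 0.684, 0.42], [31.3, -36.6, 4.1, 0, 0, 0.684, 0.42], [31.3, -36.6, 4.1, 0, 0, 0.684, 0.42], [31.3, -36.6, 4.1, 0, 0, 0.684, 0.42], [31.3, -36.6, 4.1, 0, 0, 0.684, 0.42], [31.3, -36.6, 4.1, 0, 0, 0.684, 0.42]]]'

```text
time_s: 40.68
ee_pos: [0.4303, 0.1889, 0.1194]
eef_rot: [3.138, -0.002, 0.001]
force: [-0.4, -0.3, 0.4]
grip_width: 0.0396
```

Run:
```python
from meas import *
c=ctrl.camera("wrist"); np.save("y.npy",c,allow_pickle=True); cv2.imwrite("pics/y.png",c["frame"])
e,r,o=tool(); print(e,o["eef_rot"],o["time_s"],o["grip_width"],go([.4308,.1899,.0055],0)[0])
chk(c,[("spA",[.4308,.1899,.0115],.011)])
# white rings on mat by bright threshold
g=cv2.cvtColor(c["frame"],cv2.COLOR_BGR2GRAY); m=(g>240).astype(np.uint8)
n,l,s,ct=cv2.connectedComponentsWithStats(m[:270])
for i in range(1,n):
    if 80<s[i,4]<3000: print(s[i],ct[i].round(1),plane(c,*ct[i],.0115).round(4))
```

```text
[0.4305692  0.18825654 0.11972149] [ 3.13864025e+00 -2.17019327e-03 -4.06795921e-04] 40.7333 0.03964931764185817 [-0.002, -0.198, 11.422, 0.003, -0.002, -0.0]
spA none [319.4 194.8]
[ 133   45   71   85 2095] [164.5  84.8] [0.2816 0.2985 0.0115]
[310 185  20  20 203] [319.3 194.6] [0.4307 0.19   0.0115]
```

Emit:
play_rows --steps '[[[0, -0.16, 3, 0, 0, 0, 0.42], [0, -0.16, 6, 0, 0, 0, 0.42], [0, -0.16, 9, 0, 0, 0, 0.42], [0, -0.16, 10.8, 0, 0, 0, 0.42], [0, -0.16, 11.4, 0, 0, 0, 0.42], [0, -0.16, 11.4, 0, 0, 0, 0.42], [0, -0.16, 11.4, 0, 0, 0, 0], [0, -0.16, 11.4, 0, 0, 0, 0], [0, -0.16, 11.4, 0, 0, 0, 0], [0, -0.16, 11.4, 0, 0, 0, 0], [0, -0.16, 11.4, 0, 0, 0, 0], [0, -0.16, 11.4, 0, 0, 0, 0], [0, -0.16, 9, 0, 0, 0, 0], [0, -0.16, 5, 0, 0, 0, 0], [0, -0.16, 1, 0, 0, 0, 0], [0, -0.16, -3, 0, 0, 0, 0], [0, -0.16, -4, 0, 0, 0, 0], [0, -0.16, -4, 0, 0, 0, 0]]]'

```text
time_s: 42.23
ee_pos: [0.4317, 0.1905, 0.163]
eef_rot: [3.141, -0.008, -0.0]
force: [-0.9, -0.5, -0.5]
grip_width: 0.0196
```

Run:
```python
from meas import *
e,r,o=tool(); print(e,o["eef_rot"],o["time_s"],o["grip_width"],go([.3827,-.3199,.16],.681))
```

```text
[0.43172866 0.19050555 0.16303734] [ 3.14074497e+00 -8.08430210e-03 -2.06998022e-04] 42.2333 0.019630296014937744 ([-4.895, 51.041, 0.307, 0.004, -0.007, -0.681], 13)
```

Emit:
play_rows --steps '[[[-4.9, 51.1, 0.3, 0, -0.007, -0.681, 0], [-4.9, 51.1, 0.3, 0, -0.007, -0.681, 0], [-4.9, 51.1, 0.3, 0, -0.007, -0.681, 0], [-4.9, 51.1, 0.3, 0, -0.007, -0.681, 0], [-4.9, 51.1, 0.3, 0, -0.007, -0.681, 0], [-4.9, 51.1, 0.3, 0, -0.007, -0.681, 0], [-4.9, 51.1, 0.3, 0, -0.007, -0.681, 0], [-4.9, 51.1, 0.3, 0, -0.007, -0.681, 0], [-4.9, 51.1, 0.3, 0, -0.007, -0.681, 0], [-4.9, 51.1, 0.3, 0, -0.007, -0.681, 0], [-4.9, 51.1, 0.3, 0, -0.007, -0.681, 0], [-4.9, 51.1, 0.3, 0, -0.007, -0.681, 0], [-4.9, 51.1, 0.3, 0, -0.007, -0.681, 0], [-4.9, 51.1, 0.3, 0, -0.007, -0.681, 0], [-4.9, 51.1, 0.3, 0, -0.007, -0.681, 0], [-4.9, 51.1, 0.3, 0, -0.007, -0.681, 0]]]'

```text
time_s: 43.57
ee_pos: [0.3821, -0.3199, 0.1586]
eef_rot: [3.141, 0.001, 0.68]
force: [-0.7, 0.3, -0.9]
grip_width: 0.0193
```

Run:
```python
from meas import *
e,r,o=tool(); print(e,o["eef_rot"],o["time_s"],o["grip_width"],go([.3827,-.3199,.014],.681)[0])
c=ctrl.camera("wrist"); cv2.imwrite("pics/z.png",c["frame"]); chk(c,[("spacer in drawer",[.4177,-.2915,.018],.011)])
```

```text
[ 0.38214307 -0.31986496  0.1586213 ] [3.14063584e+00 7.91449427e-04 6.79725148e-01] 43.5667 0.019299756766798126 [0.053, 0.024, 14.462, 0.001, 0.001, -0.001]
spacer in drawer [ 0.4174 -0.2912  0.018 ] [357.9 189.9  20.8  21.4]
```

Emit:
play_rows --steps '[[[0, 0, 3, 0, 0, 0, 0], [0, 0, 6, 0, 0, 0, 0], [0, 0, 9, 0, 0, 0, 0], [0, 0, 11.5, 0, 0, 0, 0], [0, 0, 13, 0, 0, 0, 0], [0, 0, 14, 0, 0, 0, 0], [0, 0, 14.45, 0, 0, 0, 0], [0, 0, 14.45, 0, 0, 0, 0], [0, 0, 14.45, 0, 0, 0, 0], [0, 0, 14.45, 0, 0, 0, 0.33], [0, 0, 14.45, 0, 0, 0, 0.33], [0, 0, 14.45, 0, 0, 0, 0.33], [0, 0, 14.45, 0, 0, 0, 0.33], [0, 0, 11, 0, 0, 0, 0.33], [0, 0, 7, 0, 0, 0, 0.33], [0, 0, 3, 0, 0, 0, 0.33], [0, 0, 0, 0, 0, 0, 0.33], [0, 0, 0, 0, 0, 0, 0.33]]]'

```text
time_s: 45.12
ee_pos: [0.3841, -0.3209, 0.1653]
eef_rot: [3.131, -0.0, 0.681]
force: [0.7, 0.4, 0.4]
grip_width: 0.0313
```

Run:
```python
from meas import *
c=ctrl.camera("wrist"); cv2.imwrite("pics/A.png",c["frame"]); np.save("A.npy",c,allow_pickle=True)
chk(c,[("spacer1",[.4177,-.2915,.018],.011),("spacer2",[.3827,-.3199,.018],.011)])
e,r,o=tool(); print(e,o["time_s"])
X=np.array([.631,-.776]);F=np.array([.3747,-.2704])
p=F-.05*X; print(p,go([*p,.16],.681)[0])
```

```text
spacer1 [ 0.4173 -0.2914  0.018 ] [356.1 185.9  20.6  21.4]
spacer2 [ 0.3813 -0.3193  0.018 ] [318.  185.1  20.7  21.2]
[ 0.38338904 -0.32015284  0.16202224] 45.1667
[ 0.34315 -0.2316 ] [2.448, -9.415, 0.133, 0.007, 0.0, -0.0]
```

Both spacers are in the drawer. Now I'll shut the fingers and come down in front of the drawer pull.

Emit:
play_rows --steps '[[[2.4, -9.4, 0, 0.007, 0, 0, 0], [2.4, -9.4, 0, 0.007, 0, 0, 0], [2.4, -9.4, 0, 0.007, 0, 0, 0], [2.4, -9.4, 0, 0.007, 0, 0, 0], [2.4, -9.4, 0, 0.007, 0, 0, 0], [2.4, -9.4, 3, 0.007, 0, 0, 0], [2.4, -9.4, 6, 0.007, 0, 0, 0], [2.4, -9.4, 9, 0.007, 0, 0, 0], [2.4, -9.4, 12, 0.007, 0, 0, 0], [2.4, -9.4, 13.2, 0.007, 0, 0, 0], [2.4, -9.4, 13.2, 0.007, 0, 0, 0], [2.4, -9.4, 13.2, 0.007, 0, 0, 0]]]'

```text
time_s: 46.17
ee_pos: [0.3435, -0.2333, 0.0288]
eef_rot: [-3.14, 0.0, 0.68]
force: [-0.7, -0.2, 0.2]
grip_width: 0.0004
```

Emit:
play_rows --steps '[[[0, 0.7, 0, 0, 0, 0, 0], [0, 1.4, 0, 0, 0, 0, 0], [0, 2.1, 0, 0, 0, 0, 0], [0, 2.8, 0, 0, 0, 0, 0], [0, 3.5, 0, 0, 0, 0, 0], [0, 4.2, 0, 0, 0, 0, 0], [0, 4.9, 0, 0, 0, 0, 0], [0, 5.6, 0, 0, 0, 0, 0], [0, 6, 0, 0, 0, 0, 0], [0, 6, 0, 0, 0, 0, 0]]]'

```text
time_s: 47.0
ee_pos: [0.3817, -0.2806, 0.0287]
eef_rot: [-3.141, 0.0, 0.68]
force: [-0.2, 0.7, -0.2]
grip_width: 0.0007
```

```bash
cat > pf.py <<'E'
from meas import *
e,r,o=tool(); print(e,o["eef_rot"],o["force"],o["time_s"],"along",(e[:2]-[.3747,-.2704])@[.631,-.776]*1000,"F along",o["force"][:2]@[.631,-.776])
E
python3 pf.py
```

```text
[ 0.38171619 -0.28057689  0.02871796] [-3.14074615e+00  3.63859096e-04  6.80279584e-01] [-0.1885307   0.69567976 -0.16906952] 47.0 along 12.324483358695996 F along -0.658810364389421
```

Emit:
play_rows --steps '[[[0, 0.6, 0, 0, 0, 0, 0], [0, 1.2, 0, 0, 0, 0, 0], [0, 1.8, 0, 0, 0, 0, 0], [0, 2.4, 0, 0, 0, 0, 0], [0, 3, 0, 0, 0, 0, 0], [0, 3.5, 0, 0, 0, 0, 0], [0, 3.8, 0, 0, 0, 0, 0], [0, 4, 0, 0, 0, 0, 0], [0, 4.1, 0, 0, 0, 0, 0]]]'

```text
time_s: 47.75
ee_pos: [0.4076, -0.3127, 0.0287]
eef_rot: [-3.141, 0.0, 0.68]
force: [-0.5, 1.4, 0.2]
grip_width: 0.0005
```

```bash
python3 pf.py
```

```text
[ 0.40764419 -0.31266612  0.02867206] [-3.14082889e+00  3.53134223e-04  6.80207913e-01] [-0.5128328   1.37587392  0.22560494] 47.75 along 53.58629825651009 F along -1.3912756595699654
```

Not at the stop yet. Small steps now.

Emit:
play_rows --steps '[[[0, 0.2, 0, 0, 0, 0, 0], [0, 0.4, 0, 0, 0, 0, 0], [0, 0.5, 0, 0, 0, 0, 0], [0, 0.6, 0, 0, 0, 0, 0], [0, 0.6, 0, 0, 0, 0, 0]]]'

```text
time_s: 48.17
ee_pos: [0.4096, -0.3152, 0.0285]
eef_rot: [-3.134, 0.001, 0.68]
force: [-13.8, 18.7, 16.3]
grip_width: 0.0008
```

```bash
python3 pf.py
```

```text
[ 0.40964409 -0.3151561   0.02845257] [-3.13355623e+00  1.03069974e-03  6.80435827e-01] [-13.8381561   18.66796247  16.32332653] 48.1667 along 56.78045629671524 F along -23.218215375644604
```

The hard stop is at 56.8 mm with 23 N, so the drawer is shut. Back off, rise, and check everything.

Emit:
play_rows --steps '[[[0, -0.3, 0, 0, 0, 0, 0], [0, -1, 0, 0, 0, 0, 0], [0, -3, 0, 0, 0, 0, 0], [0, -5, 0, 0, 0, 0, 0], [0, -5, 0, 0, 0, 0, 0], [0, -5, -4, 0, 0, 0, 0], [0, -5, -8, 0, 0, 0, 0], [0, -5, -12, 0, 0, 0, 0], [0, -5, -16, 0, 0, 0, 0], [0, -5, -20, 0, 0, 0, 0], [0, -5, -22, 0, 0, 0, 0], [0, -5, -22, 0, 0, 0, 0], [0, -5, -22, 0, 0, 0, 0]]]'

```text
time_s: 49.25
ee_pos: [0.3798, -0.2779, 0.2495]
eef_rot: [-3.136, 0.001, 0.68]
force: [0.2, -0.9, -1.0]
grip_width: 0.0006
```

Run:
```python
from meas import *
c=ctrl.camera("wrist"); cv2.imwrite("pics/B.png",c["frame"])
e,r,o=tool(); print(e,o["time_s"],go([.46,.05,.24],-1.5708))
X=np.array([.631,-.776]);Y=np.array([.776,.631]);F=np.array([.3747,-.2704])
g=cv2.cvtColor(c["frame"],cv2.COLOR_BGR2GRAY)
for y in(-.045,.045):
    print(y,[(k,int(g[int(round(v)),int(round(u))])) for k in range(50,110,2) for u,v in [proj(c,[*(F+y*Y+X*k/1000),.055])] if 0<=v<399.4 and 0<=u<639])
```

```text
[ 0.37942616 -0.27757264  0.24827055] 49.3 ([26.871, -20.388, 0.964, -0.003, 0.01, 2.251], 19)
-0.045 [(50, 36), (52, 23), (54, 25), (56, 23), (58, 25), (60, 16), (62, 114), (64, 118), (66, 116), (68, 117), (70, 119), (72, 118), (74, 115), (76, 167), (78, 238), (80, 245), (82, 148), (84, 89), (86, 243), (88, 240), (90, 239), (92, 239), (94, 239), (96, 239), (98, 239), (100, 238), (102, 240), (104, 240), (106, 239), (108, 241)]
0.045 [(50, 239), (52, 239), (54, 239), (56, 238), (58, 241), (60, 247), (62, 106), (64, 113), (66, 113), (68, 114), (70, 113), (72, 115), (74, 101), (76, 231), (78, 243), (80, 213), (82, 111), (84, 173), (86, 241), (88, 240), (90, 240), (92, 239), (94, 240), (96, 240), (98, 238), (100, 239), (102, 239), (104, 240), (106, 240), (108, 241)]
```

Plate edge now at 76–82 mm, hard against the roof edge at 85 (the dark band is the 6 mm height step), so the drawer is shut. Last, a numeric check that the stack has not changed since it was seen complete, then I hand in.

Run:
```python
from meas import *
a=np.load("us.npy",allow_pickle=True).item(); s=ctrl.camera("scene"); cv2.imwrite("pics/C.png",s["frame"])
for z in(.074,.055,.041,.016,.01): print(z,np.round(proj(s,[.4918,-.076,z]),1))
x,y=[int(q) for q in proj(s,[.4918,-.076,.045])]
d=cv2.absdiff(a["frame"],s["frame"])[y-14:y+14,x-12:x+12].max(2); print("stack diff px>40:",int((d>40).sum()),"max",d.max())
g=cv2.cvtColor(s["frame"],cv2.COLOR_BGR2GRAY); print(g[y-12:y+16,x-9:x+10])
```

```text
0.074 [306.5 175.6]
0.055 [306.8 181. ]
0.041 [307. 185.]
0.016 [307.3 191.8]
0.01 [307.4 193.5]
stack diff px>40: 30 max 92
[[196 197 199 199 203 200 184 121  81  73  75  75  74  77  79  77  76  75
   75]
 [198 197 197 196 196 183 126  80  71  76  77  77  75  75  77  76  77  76
   78]
 [198 201 201 197 184 121  81  75  75  73  75  75  73  76  76  75  77  75
   76]
 [202 202 195 183 120  81  77  71  80  73  73  75  75  77  78  76  77  75
   75]
 [198 189 122 102  81  76  75  76  98  94  78  75  74  75  76  75  79  77
   78]
 [183 116  77  76  73  73  75  93 156 153 107  78  72  74  77  75  80  75
   76]
 [119  77  73  74  77  73  76 108 192 210 159  92  76  73  74  79  75  76
   75]
 [ 78  74  74  72  76  77  82 121 187 201 186 111  81  74  75  79  75  76
   75]
 [ 72  71  75  75  77 101 136 152 170 188 177 150 122  81  74  75  78  80
   78]
 [ 80  69  74  76  96 165 206 192 173 176 181 204 186 110  81  77  74  76
   75]
 [ 76  73  73  78 119 206 210 174 169 173 176 185 206 136  83  78  79  77
   76]
 [ 74  74  72  77 121 200 184 155 174 180 184 191 204 138  80  78  80  74
   77]
 [ 
[... 593 characters left out ...]
 170 170 168 178 198 172 162 151 155 164 168
  168]
 [217 217 217 213 186 157 144 153 156 159 162 164 154 144 151 154 163 168
  168]
 [217 216 217 209 175 155 152 161 164 164 170 166 159 150 151 152 150 163
  168]
 [213 214 212 180 163 161 159 156 159 164 162 157 153 152 154 145 146 154
  168]
 [193 193 204 172 154 157 166 169 157 158 157 157 154 155 152 139 146 151
  165]
 [137 128 162 167 163 144 152 166 158 168 162 162 157 151 141 145 145 151
  166]
 [152 151 165 167 166 151 151 150 147 152 148 145 142 148 146 145 142 152
  167]
 [210 207 183 170 168 165 165 155 149 151 148 147 147 149 144 123 114 149
  167]
 [214 215 210 184 180 178 180 177 169 168 154 154 155 149 139 113 109 145
  166]]
```

The rod tip is at row 175.5 (expected 175.6) and the collar-top centre at about row 181 (expected 181.0), so the collar sits at its full-stack height. The pixel differences look like shading from the arm moving.

```bash
python3 -c "
from station import ctrl
print(ctrl.get_obs()['time_s'], ctrl.hand_in())"
```

```text
the job is handed in; nothing more can be done
49.35 None
```

I finished the job and handed it in at 49 s of the 208 s allowed. The rod now holds coupon, spacer, coupon, washer and collar, with the first coupon on the seat; only two coupons were present. The two spare spacers are in the larger box's drawer, which is shut.

**What the last checks showed**
- **Stack:** The scene camera put the collar top about half a pixel from its full-stack height. The last picture, taken after the collar went on, showed the stack upright and flat.
- **Spacers:** Both were seen on the drawer floor before I closed it.
- **Drawer:** The pull met a hard stop at 23 N. Afterwards the front plate edge lay against the box front, with no gap beyond the height step between plate and roof.

**What disagreed or was not checked**
- **Stack pixel comparison:** 30 pixels around the stack differed by more than 40 grey levels from the earlier picture. I put this down to the arm's shadow moving, because the tip and collar were where expected. I had no picture views left to confirm it.
- **First coupon:** It touched the rod with about 2 N sideways while being lowered. I corrected the rod position by about 1.5 mm, and the later parts went on with no side force beyond the sensor's noise.
- **Timer and pen:** I did not check them again at the end. I never moved the gripper down near either one.

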